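# Seat a reference disc in its three-point nest and cover it

## Robot

A 6-joint arm with a two-finger parallel gripper is mounted at the origin on a cart in front of the work surface, level with it; the furniture and walls round the work are solid. World frame = base frame: x ahead of the robot, y to its left, z up, the work surface at z = 0. Lengths are in m, angles in rad, forces in N, time in s.
With the tool pointing down it reaches from about 0.35 to 0.775 m from the base axis. Payload 7.3 kg.
Tool frame: the origin (TCP) lies at the very end of the fingers, on their centre line; the grasp point (between the pads) lies 19 mm behind it (robot.tcp_to_grasp is the z of the grasp point in the tool frame, in m); z points along the fingers, y is the line along which they close (so a half turn about z gives the same grasp; the last joint's range is limited). The gripper opens to 92 mm and grips with 3 to 60 N. Pads are 19 mm wide; open, the fingers measure 130 mm over their backs; the gripper's body (75 mm by 190 mm) begins 47 mm behind the grasp point.
Start: joints at [1.2, 0.342, 1.524, -0, 1.275, -0.146], TCP at [0.117, 0.512, 0.199] pointing down, gripper open.
Joint ranges: [-2.53, 2.53], [-0.77, 2.02], [0.04, 2.7], [-1, 4.14], [0.28, 2.66], [-3.11, 3.11]. Speed limits (rad/s): [2.57, 2.57, 3.14, 3.14, 3.14, 3.14].

## Interface

Orientations are given as [roll, pitch, yaw] about the fixed x, y, z axes, in that order (R = Rz(yaw) Ry(pitch) Rx(roll)).
In Python, from cell import monitor, read_camera, get_calibration, job, robot gives the robot as it stands. The module is installed in compiled form; this text tells all that it offers.
- The arm moves only by the tool send_rows, never from a script. Its argument "targets" is a list of rows, each an object with "translation": the shift along the tool's x, y, z in cm, a list of three; "spin": the turn about the tool's z in degrees; "jaw": the opening, from 0 (shut) to 1 (fully open). A call has exactly 5 rows; each row is the pose to reach, as a shift and turn from the pose commanded when the call began, along the tool's axes at that moment; what a row does not reach only later rows make up. A row lasts 1/10 s, in which the tool goes at most 50 mm and 8.59 degrees, less where a joint would pass 70% of its speed; a pose out of reach is approached as far as the arm can. A call with a gripper value outside its range is refused whole. The fingers move at their own pace and stop on an object; "force" is the grip in N (left out, the last holds). Time passes only in rows, so rows that repeat a pose let the fingers close, or fill a call up. It gives the time, the measured TCP pose, the force, the opening and the grip force at its end, in the units of the state.
- monitor.observe(): the state, without advancing time (a new reading comes with each control period).
- read_camera(name): name is "side" or "top" or "wrist"; returns (picture, depth): 384x512x3 uint8, red, green, blue; 384x512 float32, m along the optical axis (not along the pixel's ray), 0 where there is no reading.
- get_calibration(name): a dict with "intrinsics" (3x3 intrinsics, pixels), "origin" and "orientation" of the camera in the world; the wrist camera has in their place "hand_eye" (4x4, takes a point from camera to tool coordinates, whose origin is the TCP and whose axes are the flange's). Camera axes: x right, y up, looking along -z (the intrinsics and any distortion apply to the point x, -y, -z); pixel columns grow to the right and rows downward; lengths in m; the calibration is good to about 2 mm. A picture is of the moment at which its call begins: read the wrist's pose just before it. get_calibration takes no time and is no camera call.
- job.hand_in(): hands the job in; it is judged then, once.
The state is a dict: "time": time; "qpos": joint angles; "qvel": joint speeds; "joint_efforts": joint torques, N m; "tool_pos": TCP position; "tool_rot": TCP orientation; "contact_force": force on the tool from outside, world axes, zero at the start; "torque": the same for the moment, N m; "opening": finger opening in m; "grip_force": force on a finger pad.
Only numpy, scipy, OpenCV 4.12 (cv2) and the standard library are available. Lean on these libraries where they do the work, as an engineer would, in place of code of your own. Each camera call takes 0.05 s, during which the arm holds its last target. There are 200 camera calls.

## Task

Load the inspection fixture. With the swing arm still open, nudge the round steel disc along the fixture plate, without lifting it, until it sits home against both stop pins; then swing the arm shut so that its nose presses the disc lightly but definitely against both pins, a firm touch of some 5 to 10 newtons and never a squeeze of over 25, and let go of it there: the stiff hinge keeps the pressure on. Finally lower the cover plate level over the two dowels until it lies flat on their shoulders, and leave everything at rest with the disc still home and touching both pins and the nose, the arm still shut and the glass and porcelain standing round about undisturbed.

Things in the scene. Friction and masses are not known exactly. Their poses are not given: they have to be found in the camera images.
- fixture: Fixed aluminium plate, 185 x 170 x 20 mm, on the worktop. Origin on the nest axis (where the disc's centre belongs) at the underside; z up. Its top, z = 20 mm, reaches from x = -125 to +60 mm and y = -85 to +85 mm. +x points from the open mouth of the nest, on the robot's side, to the stop pins.
- nest (a point): Point on the plate's top (z = 20 mm) under the centre of the disc when it is home; axes as the fixture.
- cover_seat (a point): Midway between the two steel dowels (fixture x = 6, y = +60 and -60 mm), at their shoulders, z = 44 mm: the cover's origin belongs here, its y along the fixture's y, either way round. Each dowel: shoulder 18 mm across up to z = 44, then a pin 10 mm across up to z = 54 mm and a cone to 4 mm across at z = 59 mm.
- stop_left: Steel stop pin fixed on the plate, 10 mm across, 14 mm high; origin at its foot, at fixture x = 17.5, y = +30.3 mm, that is 60 degrees left of the nest's +x axis and 35 mm from the nest axis.
- stop_right: The same on the other side, fixture y = -30.3 mm.
- disc: Loose round steel disc, 60 mm across, 16 mm thick, 0.15 to 0.35 kg, with a white top; origin at the centre of its underside. It lies flat on the fixture plate, toward -x from the nest and up to 10 mm to one side.
- swing_arm (a joint): Dark steel arm, 10 mm wide, top at fixture z = 32 mm, swinging level about a pivot at fixture x = -42, y = +55 mm. 0: along fixture -y; grows as it opens, pi/2: along fixture -x; range -0.15 to 2.1 rad, starts at 1.75 to 2.05. It meets a disc that is home somewhere between 0 and 0.3 rad, as its nose is set. Stiff hinge (0.15 N m), no spring: stays where it is left.
- post (a point): Top centre of the round upright post, 12 mm across, near the arm's free end, 75 mm from the pivot; the post stands from the arm's top (fixture z = 32 mm) to z = 64 mm and can be pinched from above. With the arm at 0 it is at fixture x = -42, y = -20 mm.
- pivot (a point): Top of the arm's pivot, fixture z = 33.5 mm, on the hinge axis. 55 mm from it the arm carries the nose, an upright steel cylinder 10 mm across and 10 mm high on a tight screw: the third contact of the nest. Its axis lies 7 to 23 mm toward the disc from the arm's middle line, set differently each time (it does not yield in use), so where it meets the disc must be felt.
- cover: Loose grey cover plate, 72 x 150 x 6 mm (x, y, z), 0.2 to 0.3 kg, lying flat on the worktop; origin at the centre of its underside. Black rib handle on top in the middle: 14 mm thick (x), 56 mm long (y), from z = 6 to 40 mm. At y = -60 mm a through hole 12.5 mm across, at y = +60 mm a slot 12.5 mm (x) by 16 mm (y).
- retort_stand: Fixed retort stand at the right, never moved: keep the arm clear of it. Foot 95 x 150 x 11 mm. From this origin (given in world axes) its upright rod, 10 mm across and 500 mm high, stands 37 mm toward the robot (-x) and 89 mm to the left (+y), and from there a clamp arm reaches about 230 mm to the right and away from the robot, 395 mm above the worktop.
- crucible: Loose porcelain crucible, 43 mm across, 32 mm high, behind the fixture; bystander, origin at its foot.
- dropper_bottle: Loose brown dropper bottle with black top, 38 mm across, 108 mm high, behind and right; bystander, origin at its foot.
- sample_bottle: Loose clear glass bottle, 56 mm across, 112 mm high, on the left; bystander, origin at its foot.
Things that resemble listed ones, but are neither listed nor needed, are in the scene too. Of the things shaped like the disc, the steel one is meant.

How it is judged:
On the way, in this order (a step that is already met when the one before it is completed fails the run):
1. The disc has been nudged home (within 2.5 mm of the nest) while the arm is still open (distance between disc and nest below 0.0025 m and value of joint swing_arm above 0.6 rad), for 0.1 s.
2. The arm's nose presses the disc against both stop pins at once, at least 1 N at each of the three contacts, for 0.1 s (contact force between disc and stop_left above 1 N and contact force between disc and stop_right above 1 N and contact force between disc and swing_arm above 1 N), for 0.1 s.
At the end, for the whole second after the job is handed in: At rest: disc within 2.5 mm of home, bearing on both stop pins and the nose (over 0.2 N each); arm shut below 0.35 rad; cover on both dowel shoulders, within 4 mm sideways, 2.5 mm above and 3 mm below its seat, level to 0.04 rad, turned less than 0.08 rad (distance between disc and nest below 0.0025 m and value of joint swing_arm below 0.35 rad and contact force between disc and stop_left above 0.2 N and contact force between disc and stop_right above 0.2 N and contact force between disc and swing_arm above 0.2 N and horizontal distance between cover and cover_seat below 0.004 m and z of cover in the frame of cover_seat between -0.003 and 0.0025 m and angle between cover's own z axis and vertical below 0.04 rad and angle between the y axis of cover and the y axis of fixture, either way round below 0.08 rad and linear speed of each of cover, disc below 0.01 m/s); the robot touches nothing.
It fails at once if The disc is squeezed with more than 25 N against a stop pin or the nose (contact force between disc and stop_left above 25 N or contact force between disc and stop_right above 25 N or contact force between disc and swing_arm above 25 N).
It fails at once if The disc is lifted more than 10 mm off the plate or tipped by more than 0.25 rad (z of disc in the frame of nest above 0.01 m or angle between disc's own z axis and vertical above 0.25 rad).
It fails at once if A bystander is moved by more than 20 mm or tipped over (distance of any of crucible, dropper_bottle, sample_bottle from where it was at the start of the episode above 0.02 m or angle between any of crucible, dropper_bottle, sample_bottle's own z axis and vertical above 0.5 rad).
It also fails if it takes over 72 s, if anything falls off the work surface, if the arm or the gripper's body presses on something with over 40 N, if the wrist force passes 120 N, or if a joint passes its speed limit or range.

## Working session

There is one attempt and no reset: what is moved stays moved. The work goes in short steps, Python scripts to look and compute and a tool call to move; the robot and the scene stay as the last step left them, time stands still between calls to the robot, and variables do not carry over. Pictures are saved under pics/ and viewed, at most 10 in all, crops included, and the job is handed in when it is done.

Besides the shell and the picture viewer there is one more tool, called after "Request:" in YAML: its name, and indented under it one key for each argument. send_rows: Moves the arm, as the interface text tells. Its arguments: {"type":"object","properties":{"targets":{"type":"array"},"force":{"type":"number"}},"required":["targets"]}

```bash
mkdir -p pics
cat > h.py <<'E'
import numpy as np, cv2
from scipy.spatial.transform import Rotation as R
from cell import monitor, read_camera, get_calibration, job, robot
def cam(name, st=None):
    c=get_calibration(name); K=np.array(c["intrinsics"])
    if name=="wrist":
        st=st or monitor.observe()
        T=np.eye(4); T[:3,:3]=R.from_euler('xyz',st["tool_rot"]).as_matrix(); T[:3,3]=st["tool_pos"]
        T=T@np.array(c["hand_eye"])
    else:
        T=np.eye(4); o=np.array(c["orientation"])
        T[:3,:3]=o if o.shape==(3,3) else R.from_euler('xyz',o).as_matrix(); T[:3,3]=c["origin"]
    return K,T
def shot(name):
    st=monitor.observe(); K,T=cam(name,st); p,d=read_camera(name)
    return p,d,K,T
def world(d,K,T):
    v,u=np.mgrid[:d.shape[0],:d.shape[1]]
    P=np.stack([(u-K[0,2])/K[0,0]*d,-(v-K[1,2])/K[1,1]*d,-d],-1)
    return P@T[:3,:3].T+T[:3,3]
def ray(u,v,z,K,T):
    r=T[:3,:3]@np.array([(u-K[0,2])/K[0,0],-(v-K[1,2])/K[1,1],-1]); o=T[:3,3]
    return o+r*(z-o[2])/r[2]
def proj(p,K,T):
    q=T[:3,:3].T@(np.array(p)-T[:3,3]); return K[0,2]+K[0,0]*q[0]/-q[2],K[1,2]-K[1,1]*q[1]/-q[2]
E
python3 - <<'E'
from h import *
print(monitor.observe()); 
for n in("side","top","wrist"): print(n,get_calibration(n))
ims=[]
for n in("side","top"):
    p,d,K,T=shot(n); np.savez(f"pics/{n}0.npz",p=p,d=d,K=K,T=T); cv2.imwrite(f"pics/{n}0.png",cv2.resize(p[...,::-1],(800,600)))
E
```

```text
{'time': 0.0, 'qpos': array([ 1.20003693e+00,  3.42758471e-01,  1.52500367e+00, -1.56038343e-05,
        1.27541065e+00, -1.45995471e-01]), 'qvel': array([-0.00020981,  0.00069255, -0.00130652,  0.00041866,  0.00310412,
       -0.00071188]), 'joint_efforts': array([ 1.53106179e-03, -4.31235874e+01, -2.44218135e+01,  7.17500551e-02,
        5.58100606e-02, -1.22924225e-04]), 'tool_pos': array([0.11682637, 0.51137511, 0.19783111]), 'tool_rot': array([-3.14002715e+00, -2.15112176e-04,  2.91683311e+00]), 'contact_force': array([ 0.60685906, -0.28202995,  0.40346307]), 'torque': array([-0.03016912, -0.02738864, -0.01178574]), 'grip_force': 0.0, 'opening': 0.09213615437054518}
side {'intrinsics': array([[371.40719519,   0.        , 261.00412086],
       [  0.        , 371.40719519, 197.89664375],
       [  0.        ,   0.        ,   1.        ]]), 'origin': array([0.60166929, 0.92807523, 0.66301424]), 'orientation': array([ 0.94431606, -0.00905972, -3.12516141])}
top {'intrinsics': array([[385.05960773,   0.        , 257.37425097],
       [  0.        , 385.05960773, 189.76804501],
       [  0.        ,   0.        ,   1.        ]]), 'origin': array([0.39060937, 0.08690493, 1.24270331]), 'orientation': array([ 0.18742608, -0.00909846, -1.58890058])}
wrist {'intrinsics': array([[303.84506582,   0.        , 256.88878043],
       [  0.        , 303.84506582, 192.9181638 ],
       [  0.        ,   0.        ,   1.        ]]), 'hand_eye': array([[ 3.68738086e-04,  9.51596590e-01,  3.07349628e-01,
         8.29238995e-02],
       [ 9.99999855e-01, -2.29992835e-04, -4.87645411e-04,
         6.26407998e-04],
       [-3.93353498e-04,  3.07349763e-01, -9.51596537e-01,
        -1.86365369e-01],
       [ 0.00000000e+00,  0.00000000e+00,  0.00000000e+00,
         1.00000000e+00]])}
```

View pics/top0.png

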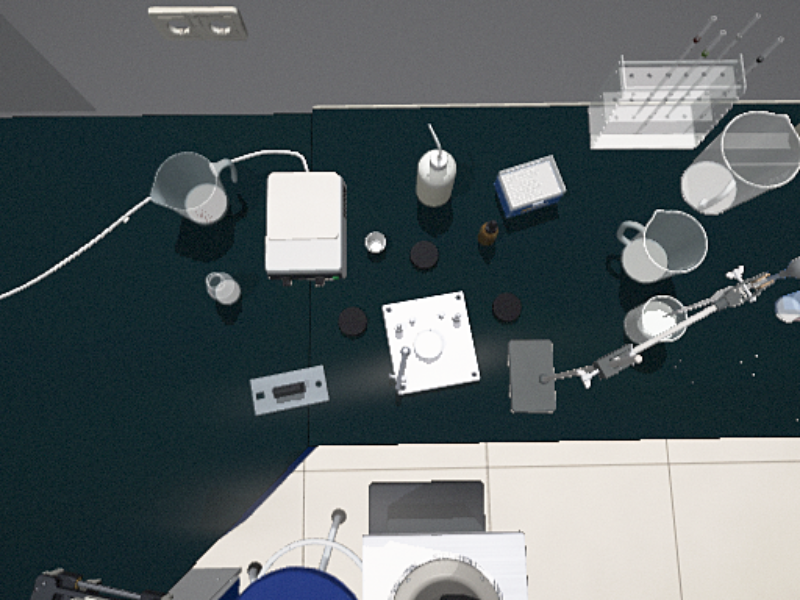

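View pics/side0.png

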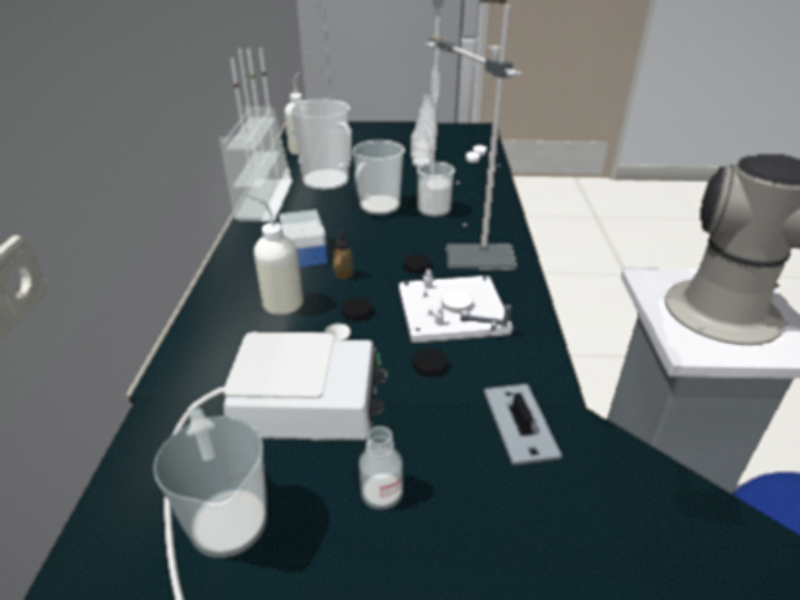

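The top view shows the fixture at (430,342) with the white-topped disc at (428,345) on it. The open swing arm runs from about (397,380) to its post at (405,352), and the cover is at (289,390). Three black discs lie on the worktop at (352,321), (424,254) and (507,307). The steel disc on the plate with the white top is the one meant, because the others are black and not on the plate. I'll confirm this in a crop.

Run:
```python
from h import *
z=np.load("pics/top0.npz"); p,d,K,T=[z[k] for k in"pdKT"]
W=world(d,K,T); g=p.astype(int).sum(2)
def rect(m,name):
    n,l,s,c=cv2.connectedComponentsWithStats(m.astype(np.uint8)); i=1+np.argmax(s[1:,4]); pts=W[l==i]
    r=cv2.minAreaRect((pts[:,:2]*1000).astype(np.float32)); print(name,s[i,4],r,np.median(pts[:,2])); 
v,u=np.mgrid[:384,:512]
s=512/800
rect((u>375*s)&(u<490*s)&(v>280*s)&(v<405*s)&(g>450),"plate")
rect((u>240*s)&(u<335*s)&(v>355*s)&(v<425*s)&(g>300),"cover")
for n,(a,b) in dict(disc=(428,345),armA=(397,380),post=(405,352),sample=(222,290),cruc=(375,242),drop=(488,234),foot=(531,375)).items(): print(n,W[int(b*s),int(a*s)].round(3))
a=p[int(270*s):int(430*s),int(235*s):int(500*s)]
cv2.imwrite("pics/crop1.png",cv2.resize(a[...,::-1],None,fx=4.6,fy=4.6,interpolation=cv2.INTER_CUBIC))
```

```text
plate 2930 ((511.9798583984375, 18.25000762939453), (217.12709045410156, 179.49127197265625), 9.376449584960938) 0.021459092978609706
cover 925 ((436.7977600097656, 235.8612823486328), (94.24663543701172, 297.3264465332031), 0.3599690794944763) 0.007443445081946498
disc [0.521 0.025 0.043]
armA [0.451 0.085 0.033]
post [0.507 0.069 0.038]
sample [0.631 0.426 0.083]
cruc [ 0.75   0.127 -0.003]
drop [ 0.744 -0.105  0.061]
foot [ 0.457 -0.185  0.011]
```

View pics/crop1.png

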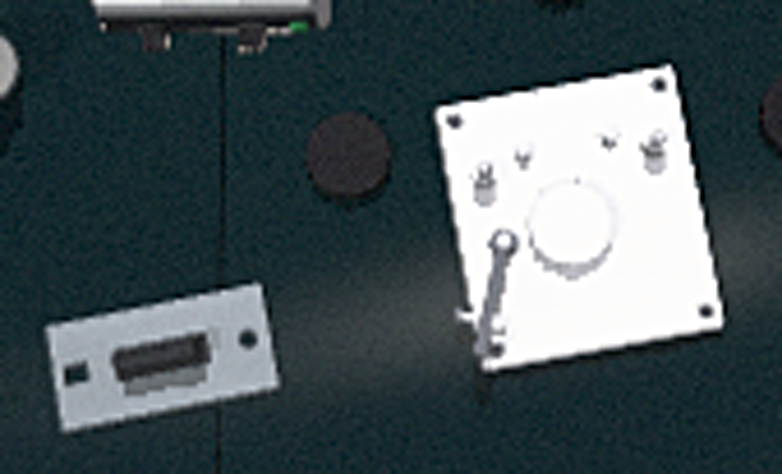

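The crop confirms it: the white-topped steel disc lies on the plate at crop (572,225). The pivot is at (503,240), the open arm runs down to its dark post at (485,350), the dowels are at (485,180) and (655,150), and the stop pins are at (523,155) and (608,138). The cover's slot is at (75,373) and its hole at (248,340). I'll bring the wrist camera over now.

Request:
send_rows:
  targets:
    - {"translation": [-3, -1.8, 0], "spin": -1.5, "jaw": 1}
    - {"translation": [-6, -3.6, 0], "spin": -3, "jaw": 1}
    - {"translation": [-9, -5.4, 0], "spin": -4.5, "jaw": 1}
    - {"translation": [-12, -7.2, 0], "spin": -6, "jaw": 1}
    - {"translation": [-15, -9, 0], "spin": -7.5, "jaw": 1}

```text
time: 0.6
tool_pos: [0.2438, 0.3894, 0.1983]
tool_rot: [-3.141, -0.0, 3.049]
contact_force: [0.8, 0.3, -0.4]
opening: 0.0919
grip_force: 0.0
```

Request:
send_rows:
  targets:
    - {"translation": [-3, -1.8, 0], "spin": -1.5, "jaw": 0.5}
    - {"translation": [-6, -3.6, 0], "spin": -3, "jaw": 0.5}
    - {"translation": [-9, -5.4, 0], "spin": -4.5, "jaw": 0}
    - {"translation": [-12, -7.2, 0], "spin": -6, "jaw": 0}
    - {"translation": [-15, -9, 0], "spin": -7.5, "jaw": 0}

```text
time: 1.1
tool_pos: [0.3849, 0.2859, 0.1983]
tool_rot: [-3.142, -0.001, -3.104]
contact_force: [0.3, 0.4, 0.5]
opening: 0.0566
grip_force: 0.0
```

Request:
send_rows:
  targets:
    - {"translation": [-3, -1.8, 0], "spin": -1.5, "jaw": 0}
    - {"translation": [-6, -3.6, 0], "spin": -3, "jaw": 0}
    - {"translation": [-9, -5.4, 0], "spin": -4.5, "jaw": 0}
    - {"translation": [-12, -7.2, 0], "spin": -6, "jaw": 0}
    - {"translation": [-12, -7.2, 0], "spin": -6, "jaw": 0}

```text
time: 1.6
tool_pos: [0.5096, 0.2171, 0.1976]
tool_rot: [-3.141, 0.0, -3.003]
contact_force: [0.2, -0.5, -0.1]
opening: 0.0165
grip_force: 0.0
```

Run:
```python
from h import *
s=monitor.observe(); print(s["time"],s["tool_pos"],s["tool_rot"],s["contact_force"])
p,d,K,T=shot("wrist"); np.savez("pics/w1.npz",p=p,d=d,K=K,T=T); cv2.imwrite("pics/w1.png",cv2.resize(p[...,::-1],(800,600),interpolation=cv2.INTER_CUBIC))
```

```text
1.6 [0.50957452 0.21708804 0.19759008] [-3.14068528e+00  2.31953837e-04 -3.00280435e+00] [ 0.19332745 -0.53908193 -0.13796144]
```

View pics/w1.png

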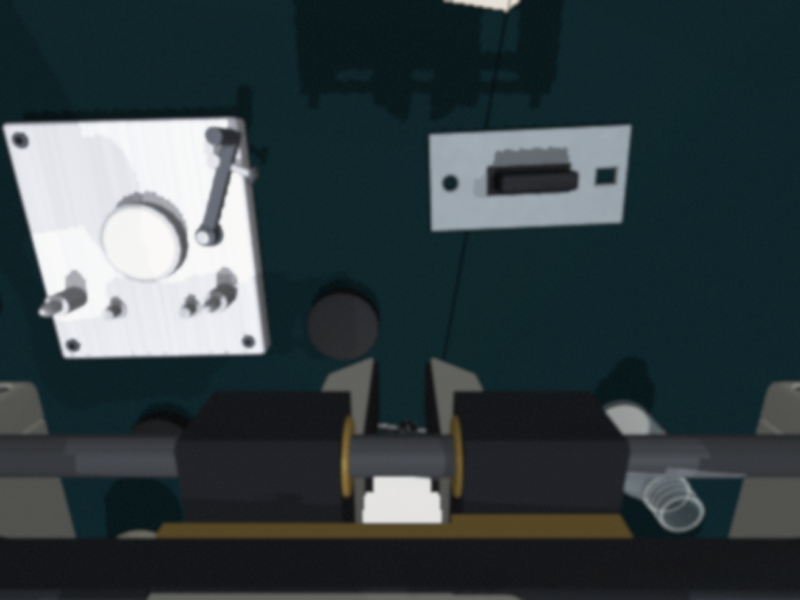

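The wrist view shows the plate with its corners at (5,125), (240,118), (268,352) and (63,357). The disc is at (143,242), the pivot at (207,237) and the post at (222,135). The dowels are at (62,300) and (220,292), and the cover is at (530,178) with its hole at (450,183) and slot at (606,176). I'll measure these with the depth image.

```bash
cat > m.py <<'E'
from h import *
from scipy.optimize import least_squares
def corners(mask,z,K,T,box=None):
    n,l,s,c=cv2.connectedComponentsWithStats(mask.astype(np.uint8)); i=1+np.argmax(s[1:,4])
    cs,_=cv2.findContours((l==i).astype(np.uint8),cv2.RETR_EXTERNAL,cv2.CHAIN_APPROX_NONE)
    h=cv2.convexHull(max(cs,key=cv2.contourArea))
    pts=np.array([ray(u,v,z,K,T)[:2] for u,v in h[:,0]])
    return cv2.minAreaRect((pts*1000).astype(np.float32)),h
def fixT(x,y,a):
    M=np.eye(4); M[:3,:3]=R.from_euler('z',a).as_matrix(); M[:2,3]=x,y; return M
E
python3 - <<'E'
from m import *
z=np.load("pics/w1.npz"); p,d,K,T=[z[k] for k in"pdKT"]
W=world(d,K,T); g=p.astype(int).sum(2); v,u=np.mgrid[:384,:512]; s=.64
pm=(u<275*s)&(v<365*s)&(g>240)&(abs(W[...,2]-.02)<.006)
print("platez",np.median(W[pm][:,2])); print(corners(pm,.02,K,T)[0])
cm=(u>420*s)&(u<640*s)&(v>118*s)&(v<240*s)&(g>240)&(abs(W[...,2]-.006)<.008)
print("coverz",np.median(W[cm][:,2])); print(corners(cm,.006,K,T)[0])
for n,(a,b,z) in dict(hole=(450,183,.006),slot=(606,176,.006),disc=(143,242,.036),pivot=(207,237,.0335),post=(222,135,.064),dowR=(45,310,.059),dowL=(228,277,.059),rib=(537,181,.04)).items():
    print(n,W[int(b*s),int(a*s)].round(4),ray(a*s,b*s,z,K,T).round(4))
# height profile of tall things in plate
t=(u<275*s)&(v<365*s)
for lo,hi in((.03,.045),(.045,.075)):
    n,l,st,c=cv2.connectedComponentsWithStats((t&(W[...,2]>lo)&(W[...,2]<hi)).astype(np.uint8))
    for i in range(1,n):
        if st[i,4]>8: print(lo,st[i,4],c[i]/s,W[l==i].mean(0).round(4),W[l==i][:,2].max())
E
```

```text
platez 0.0200494958421627
((526.9619140625, 17.496917724609375), (183.4650421142578, 170.7638397216797), 9.331295013427734)
coverz 0.0060257549745301175
((436.7409973144531, 305.370361328125), (73.99342346191406, 152.12966918945312), 10.465171813964844)
hole [ 4.481e-01  2.474e-01 -1.000e-04] [0.4479 0.2467 0.006 ]
slot [0.4255 0.3659 0.0007] [0.4261 0.3649 0.006 ]
disc [0.5189 0.0247 0.0355] [0.5197 0.0256 0.036 ]
pivot [0.5083 0.0725 0.0374] [0.51   0.0715 0.0335]
post [0.4354 0.0903 0.0601] [0.4356 0.0918 0.064 ]
dowR [ 0.5737 -0.0352  0.0587] [ 0.5739 -0.0341  0.059 ]
dowL [0.5435 0.0814 0.0179] [0.5307 0.0964 0.059 ]
rib [0.4355 0.3028 0.0389] [0.4362 0.3035 0.04  ]
0.03 735 [215.09353741 190.52933673] [0.4757 0.0765 0.0329] 0.044936139401960284
0.03 16 [237.98828125 168.65234375] [0.4578 0.0918 0.0306] 0.03094043234667948
0.03 38 [250.37006579 173.23190789] [0.4597 0.101  0.0316] 0.03369531743195692
0.03 2144 [140.0521805  241.83039879] [0.5201 0.0235 0.0361] 0.0389494584934752
0.03 155 [219.63709677 296.08870968] [0.5524 0.0844 0.0405] 0.044886367380727876
0.03 210 [ 64.35267857 300.67708333] [ 0.5728 -0.033   0.0398] 0.04491489709371943
0.03 55 [184.03409091 311.36363636] [0.5714 0.0546 0.0336] 0.03589046382539124
0.03 65 [107.04326923 312.95673077] [ 0.5812 -0.0051  0.0334] 0.035273077513296336
0.045 189 [216.6087963 134.9619709] [0.4362 0.087  0.0601] 0.06584113291927673
0.045 89 [210.88483146 303.75702247] [0.5544 0.0829 0.0539] 0.05954633007283805
0.045 111 [ 49.71846847 307.40427928] [ 0.574  -0.0348  0.0532] 0.0608664207087819
```

The fixture is at (0.559, 0.0228) with yaw 9.4°, and the dowels, stops and plate edges all agree on that. The disc is at fixture (-38, +8) mm and the arm at 1.99 rad. I'll go in behind the disc with the fingers closed.

```bash
cat >> m.py <<'E'
FX=(.559,.0228,np.radians(9.4))
def to(x,y,z,yawdeg=None):
    s=monitor.observe(); Rm=R.from_euler('xyz',s["tool_rot"]).as_matrix()
    dt=Rm.T@(np.array([x,y,z])-s["tool_pos"])*100
    o=""
    if yawdeg is not None:
        e=(yawdeg-np.degrees(s["tool_rot"][2])+180)%360-180; o=f"spin {-e:.2f}"
    print("cm",dt.round(2),o,"F",s["contact_force"].round(1),"t",s["time"],"pos",s["tool_pos"].round(4),"yaw",np.degrees(s["tool_rot"][2]).round(2))
def fw(x,y): return (fixT(*FX)@[x,y,0,1])[:2]
def wf(x,y): return (np.linalg.inv(fixT(*FX))@[x,y,0,1])[:2]
E
python3 -c "
from m import *
to(.467,.0268,.1,177.4); print(wf(.5205,.0245),fw(0,0))"
```

```text
cm [  6.66 -18.4    9.77] spin 10.56 F [-0.2  0.2 -1.2] t 1.65 pos [0.5076 0.2182 0.1975] yaw -172.04
[-0.03770537  0.00796522] [0.559  0.0228]
```

Request:
send_rows:
  targets:
    - {"translation": [1.4, -3.6, 1.9], "spin": 2.1, "jaw": 0}
    - {"translation": [2.8, -7.3, 3.8], "spin": 4.2, "jaw": 0}
    - {"translation": [4.1, -11, 5.8], "spin": 6.3, "jaw": 0}
    - {"translation": [5.5, -14.6, 7.8], "spin": 8.4, "jaw": 0}
    - {"translation": [6.85, -18.25, 9.8], "spin": 10.5, "jaw": 0}

```text
time: 2.15
tool_pos: [0.4631, 0.0289, 0.0999]
tool_rot: [3.141, -0.0, 3.1]
contact_force: [-0.0, -0.4, -0.2]
opening: 0.0003
grip_force: 0.0
```

Request:
send_rows:
  targets:
    - {"translation": [0, 0, 1.5], "spin": 0, "jaw": 0}
    - {"translation": [0, 0, 3], "spin": 0, "jaw": 0}
    - {"translation": [0, 0, 4.5], "spin": 0, "jaw": 0}
    - {"translation": [0, 0, 6], "spin": 0, "jaw": 0}
    - {"translation": [0, 0, 6], "spin": 0, "jaw": 0}

```text
time: 2.65
tool_pos: [0.4624, 0.0301, 0.0391]
tool_rot: [3.141, -0.004, 3.101]
contact_force: [-0.4, -0.5, -0.3]
opening: 0.0002
grip_force: 0.0
```

```bash
python3 -c "
from m import *
to(.4686,.0268,.026,177.4)"
```

```text
cm [-0.64 -0.3   1.31] spin 0.25 F [-0.4 -0.5 -0.3] t 2.65 pos [0.4624 0.0301 0.0391] yaw 177.65
```

Request:
send_rows:
  targets:
    - {"translation": [-0.2, -0.1, 0.4], "spin": 0, "jaw": 0}
    - {"translation": [-0.4, -0.2, 0.8], "spin": 0.2, "jaw": 0}
    - {"translation": [-0.6, -0.3, 1.2], "spin": 0.2, "jaw": 0}
    - {"translation": [-0.6, -0.3, 1.3], "spin": 0.2, "jaw": 0}
    - {"translation": [-0.6, -0.3, 1.3], "spin": 0.2, "jaw": 0}

```text
time: 3.15
tool_pos: [0.4705, 0.0258, 0.0275]
tool_rot: [3.141, -0.0, 3.096]
contact_force: [-0.6, -0.1, 0.2]
opening: 0.0004
grip_force: 0.0
```

Request:
send_rows:
  targets:
    - {"translation": [-0.4, 0, 0], "spin": 0, "jaw": 0}
    - {"translation": [-0.8, 0, 0], "spin": 0, "jaw": 0}
    - {"translation": [-1.2, 0, 0], "spin": 0, "jaw": 0}
    - {"translation": [-1.6, 0, 0], "spin": 0, "jaw": 0}
    - {"translation": [-2.0, 0, 0], "spin": 0, "jaw": 0}

```text
time: 3.65
tool_pos: [0.4909, 0.025, 0.0275]
tool_rot: [3.142, 0.0, 3.097]
contact_force: [0.1, -0.5, -0.7]
opening: -0.0
grip_force: 0.0
```

Request:
send_rows:
  targets:
    - {"translation": [-0.4, 0, 0], "spin": 0, "jaw": 0}
    - {"translation": [-0.8, 0, 0], "spin": 0, "jaw": 0}
    - {"translation": [-1.2, 0, 0], "spin": 0, "jaw": 0}
    - {"translation": [-1.6, 0, 0], "spin": 0, "jaw": 0}
    - {"translation": [-1.8, 0, 0], "spin": 0, "jaw": 0}

```text
time: 4.15
tool_pos: [0.509, 0.0241, 0.0275]
tool_rot: [3.142, 0.0, 3.097]
contact_force: [-0.0, 0.3, 0.3]
opening: 0.0004
grip_force: 0.0
```

Run:
```python
from m import *
to(.5195,.0245,.026,177.4)
p,d,K,T=shot("top"); W=world(d,K,T)
p2,d2,K2,T2=shot("wrist"); 
a=cv2.resize(p[180:265,235:315,::-1],(400,425),interpolation=cv2.INTER_CUBIC); b=cv2.resize(p2[...,::-1],(400,300)); b=np.vstack([b,np.zeros((125,400,3),np.uint8)])
cv2.imwrite("pics/push1.png",np.hstack([a,b]))
to(.5195,.0245,.026,177.4)
```

```text
cm [-1.05  0.08  0.15] spin 0.02 F [-0.   0.3  0.3] t 4.15 pos [0.509  0.0241 0.0275] yaw 177.42
cm [-1.07  0.08  0.15] spin 0.02 F [ 0.3  0.2 -0.3] t 4.25 pos [0.5088 0.0241 0.0275] yaw 177.42
```

View pics/push1.png

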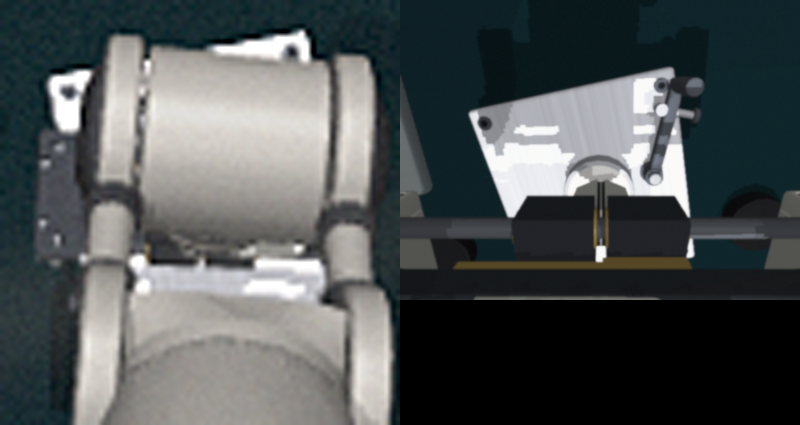

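The top view is blocked by the arm. In the wrist view the fingers reach a round shape at (600,175), and I need to check by depth what that is.

Run:
```python
from m import *
p,d,K,T=shot("wrist"); W=world(d,K,T); np.savez("pics/w2.npz",p=p,d=d,K=K,T=T)
q=monitor.observe()["tool_pos"]; print("tcp px",proj(q,K,T),"disc expected px",proj([.5485,.0228,.036],K,T))
for v in range(190,262,6): print(v,[(int(W[v,u,0]*1000),int(W[v,u,1]*1000),int(W[v,u,2]*1000)) for u in range(208,304,12)])
cv2.imwrite("pics/w2.png",cv2.resize(p[150:270,170:400,::-1],(800,417),interpolation=cv2.INTER_CUBIC))
```

```text
tcp px (np.float64(256.0149960341488), np.float64(224.67844923494263)) disc expected px (np.float64(256.66366051965355), np.float64(283.92141201474266))
190 [(485, -7, 19), (485, 1, 21), (485, 9, 20), (486, 17, 20), (486, 25, 19), (486, 33, 21), (487, 41, 20), (487, 49, 20)]
196 [(489, -7, 19), (490, 0, 18), (489, 8, 20), (490, 16, 20), (490, 24, 19), (491, 32, 20), (491, 41, 19), (492, 49, 19)]
202 [(493, -7, 19), (493, 0, 20), (494, 8, 20), (492, 17, 27), (491, 24, 29), (493, 32, 24), (495, 40, 19), (496, 49, 19)]
208 [(497, -8, 20), (497, 0, 21), (494, 9, 29), (493, 17, 35), (493, 24, 36), (493, 32, 35), (497, 40, 26), (500, 49, 19)]
214 [(502, -8, 19), (501, 0, 22), (496, 9, 35), (497, 17, 34), (497, 24, 35), (497, 32, 37), (498, 39, 35), (504, 48, 21)]
220 [(506, -8, 19), (500, 1, 35), (500, 9, 35), (500, 16, 36), (501, 24, 36), (501, 32, 36), (502, 39, 35), (507, 48, 23)]
226 [(511, -9, 19), (504, 1, 35), (504, 9, 37), (504, 16, 36), (505, 24, 36), (505, 31, 36), (506, 39, 36), (506, 47, 35)]
232 [(516, -9, 19), (508, 1, 36), (508, 8, 36), (498, 18, 59), (500, 24, 55), (499, 31, 59), (510, 39, 35), (510, 47, 35)]
238 [(520, -10, 20), (512, 0, 36), (497, 11, 67), (497, 18, 68), (500, 24, 64), (498, 31, 68), (498, 37, 68), (514, 47, 36)]
244 [(525, -10, 19), (517, 0, 36), (497, 12, 74), (498, 18, 74), (500, 24, 71), (498, 30, 74), (498, 36, 75), (519, 47, 36)]
250 [(472, 10, 127), (472, 14, 127), (472, 18, 127), (472, 22, 127), (499, 24, 78), (473, 29, 126), (473, 33, 127), (473, 37, 126)]
256 [(472, 11, 131), (473, 14, 130), (473, 18, 129), (473, 22, 130), (500, 24, 83), (472, 29, 131), (473, 33, 130), (473, 37, 130)]
```

View pics/w2.png

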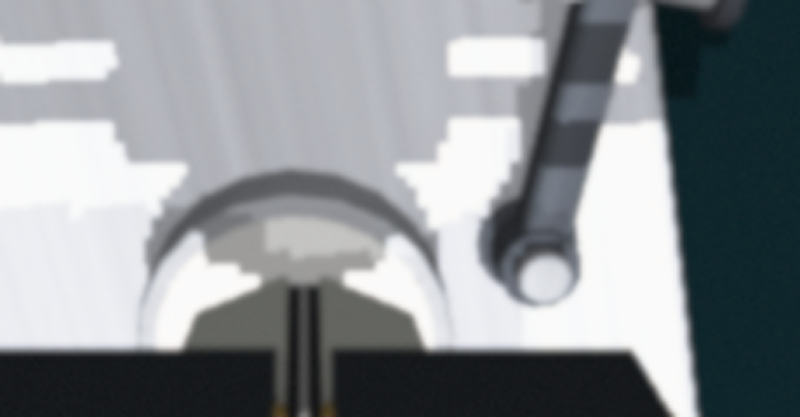

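Run:
```python
from m import *
for f in("w1","w2"):
    z=np.load(f"pics/{f}.npz"); p,d,K,T=[z[k] for k in"pdKT"]
    Tt=T@np.linalg.inv(np.array(get_calibration("wrist")["hand_eye"]))
    W=world(d,K,T); P=(W-Tt[:3,3])@Tt[:3,:3]*1000   # tool frame mm
    m=(abs(P[...,0])<25)&(abs(P[...,1])<60)&(P[...,2]<(5 if f=="w1" else -12))&(P[...,2]>-70)
    v,u=np.nonzero(m); print(f,v.min(),"tcp px",np.round(proj(Tt[:3,3],K,T),1))
    for r in range(v.min(),v.min()+16,2):
        k=v==r; print(r,[(int(a),)+tuple(P[r,a].astype(int)) for a in u[k][::6]][:9])
```

```text
w1 229 tcp px [256.  225.2]
229 [(235, np.int64(10), np.int64(-11), np.int64(-28)), (277, np.int64(10), np.int64(12), np.int64(-28))]
231 [(230, np.int64(10), np.int64(-14), np.int64(-31)), (236, np.int64(9), np.int64(-11), np.int64(-30)), (272, np.int64(8), np.int64(9), np.int64(-27)), (278, np.int64(10), np.int64(12), np.int64(-31))]
233 [(225, np.int64(10), np.int64(-16), np.int64(-34)), (231, np.int64(10), np.int64(-13), np.int64(-34)), (237, np.int64(9), np.int64(-10), np.int64(-32)), (271, np.int64(8), np.int64(8), np.int64(-29)), (277, np.int64(11), np.int64(11), np.int64(-35)), (283, np.int64(10), np.int64(14), np.int64(-33))]
235 [(220, np.int64(10), np.int64(-19), np.int64(-36)), (226, np.int64(10), np.int64(-16), np.int64(-36)), (232, np.int64(10), np.int64(-12), np.int64(-35)), (238, np.int64(8), np.int64(-9), np.int64(-32)), (272, np.int64(9), np.int64(8), np.int64(-33)), (278, np.int64(10), np.int64(12), np.int64(-36)), (284, np.int64(10), np.int64(15), np.int64(-37)), (290, np.int64(10), np.int64(18), np.int64(-36))]
237 [(215, np.int64(10), np.int64(-21), np.int64(-39
[... 3909 characters left out ...]
43)), (250, np.int64(9), np.int64(-3), np.int64(-42)), (256, np.int64(9), np.int64(0), np.int64(-41)), (262, np.int64(9), np.int64(3), np.int64(-42)), (268, np.int64(10), np.int64(6), np.int64(-43)), (274, np.int64(10), np.int64(9), np.int64(-43))]
243 [(224, np.int64(10), np.int64(-16), np.int64(-45)), (230, np.int64(10), np.int64(-13), np.int64(-45)), (236, np.int64(10), np.int64(-10), np.int64(-46)), (242, np.int64(10), np.int64(-7), np.int64(-46)), (248, np.int64(10), np.int64(-3), np.int64(-46)), (254, np.int64(8), np.int64(0), np.int64(-42)), (260, np.int64(8), np.int64(2), np.int64(-43)), (266, np.int64(10), np.int64(5), np.int64(-46)), (272, np.int64(10), np.int64(8), np.int64(-45))]
```

Run:
```python
from m import *
s=monitor.observe(); p,d,K,T=shot("side"); W=world(d,K,T); q=s["tool_pos"]
u0,v0=proj(q,K,T); print("tcp px",u0,v0,q, "body/disc px",proj([.5205,.0245,.036],K,T))
u0,v0=int(u0),int(v0)
for v in range(v0-22,v0+6,2): print(v,[tuple((W[v,u]*1000).astype(int)) for u in range(u0-9,u0+12,4)])
cv2.imwrite("pics/s2.png",cv2.resize(p[v0-60:v0+30,u0-60:u0+60,::-1],(800,600),interpolation=cv2.INTER_CUBIC))
```

```text
tcp px 295.4205002214796 193.4126180798488 [0.5084328 0.0241632 0.0274241] body/disc px (np.float64(291.5301657183109), np.float64(191.04095660068313))
171 [(np.int64(545), np.int64(106), np.int64(155)), (np.int64(536), np.int64(115), np.int64(161)), (np.int64(526), np.int64(117), np.int64(163)), (np.int64(601), np.int64(928), np.int64(663)), (np.int64(505), np.int64(117), np.int64(163)), (np.int64(495), np.int64(116), np.int64(163))]
173 [(np.int64(545), np.int64(112), np.int64(153)), (np.int64(536), np.int64(119), np.int64(157)), (np.int64(525), np.int64(116), np.int64(156)), (np.int64(515), np.int64(119), np.int64(158)), (np.int64(505), np.int64(119), np.int64(158)), (np.int64(495), np.int64(119), np.int64(159))]
175 [(np.int64(545), np.int64(113), np.int64(147)), (np.int64(535), np.int64(116), np.int64(150)), (np.int64(525), np.int64(115), np.int64(149)), (np.int64(514), np.int64(116), np.int64(150)), (np.int64(504), np.int64(115), np.int64(149)), (np.int64(494), np.int64(117), np.int64(151))]
177 [(np.int64(545), np.int64(108), np.int64(138)), (np.int64(534), np.int64(110), np.i
[... 2277 characters left out ...]
 np.int64(38)), (np.int64(502), np.int64(36), np.int64(37)), (np.int64(490), np.int64(33), np.int64(35)), (np.int64(475), np.int64(12), np.int64(21))]
195 [(np.int64(537), np.int64(42), np.int64(33)), (np.int64(526), np.int64(46), np.int64(37)), (np.int64(514), np.int64(49), np.int64(39)), (np.int64(502), np.int64(45), np.int64(37)), (np.int64(489), np.int64(32), np.int64(27)), (np.int64(475), np.int64(18), np.int64(18))]
197 [(np.int64(536), np.int64(40), np.int64(25)), (np.int64(526), np.int64(50), np.int64(32)), (np.int64(514), np.int64(52), np.int64(34)), (np.int64(502), np.int64(45), np.int64(30)), (np.int64(489), np.int64(33), np.int64(21)), (np.int64(477), np.int64(31), np.int64(20))]
```

View pics/s2.png

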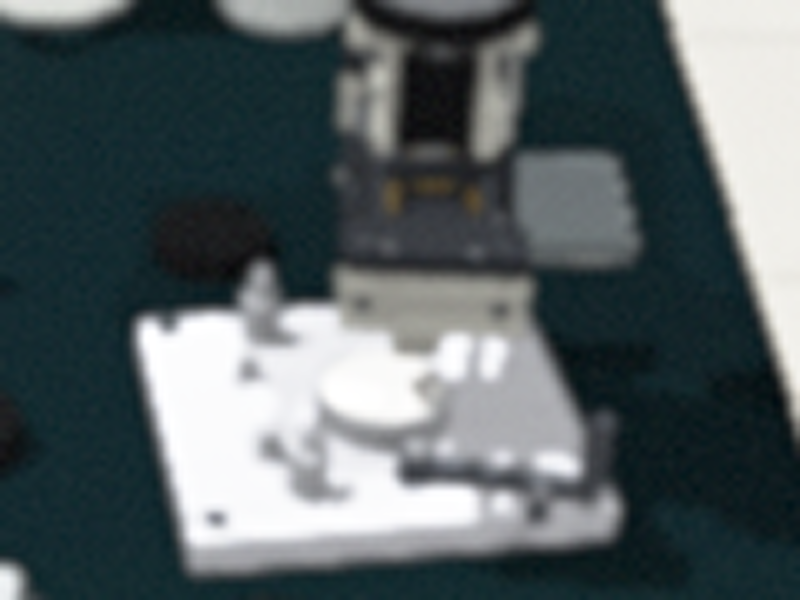

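Both views show the fingertips ending above the disc, about 27 mm short of the stated TCP: in the side view the tip at (405,345) sits over the disc at (385,390). The disc hasn't been pushed. I'll check the tool constant, then back off and come in lower.

```bash
python3 -c "
from m import *
print(robot.tcp_to_grasp,[a for a in dir(robot) if a[0]!='_']); to(.4655,.0269,.026,177.4)"
```

```text
-0.0188 ['IKError', 'tcp_to_grasp']
cm [4.29 0.08 0.15] spin 0.02 F [ 0.4 -0.5  0.3] t 4.35 pos [0.5083 0.0242 0.0274] yaw 177.42
```

Request:
send_rows:
  targets:
    - {"translation": [0.9, 0, -0.2], "spin": 0, "jaw": 0}
    - {"translation": [1.8, 0, -0.2], "spin": 0, "jaw": 0}
    - {"translation": [2.8, 0, -0.2], "spin": 0, "jaw": 0}
    - {"translation": [3.8, 0.1, -0.2], "spin": 0, "jaw": 0}
    - {"translation": [4.4, 0.1, -0.2], "spin": 0, "jaw": 0}

```text
time: 4.85
tool_pos: [0.4631, 0.0274, 0.0295]
tool_rot: [3.141, -0.001, 3.097]
contact_force: [0.1, -0.1, -0.1]
opening: 0.0006
grip_force: 0.0
```

Request:
send_rows:
  targets:
    - {"translation": [0, 0, 0.8], "spin": 0, "jaw": 0}
    - {"translation": [0, 0, 1.5], "spin": 0, "jaw": 0}
    - {"translation": [0, 0, 2.1], "spin": 0, "jaw": 0}
    - {"translation": [0, 0, 2.6], "spin": 0, "jaw": 0}
    - {"translation": [0, 0, 2.6], "spin": 0, "jaw": 0}

```text
time: 5.35
tool_pos: [0.4641, 0.0272, 0.0025]
tool_rot: [3.141, -0.002, 3.096]
contact_force: [-0.3, 0.6, 0.5]
opening: 0.0006
grip_force: 0.0
```

Request:
send_rows:
  targets:
    - {"translation": [0, 0, 0.1], "spin": 0, "jaw": 0}
    - {"translation": [0, 0, 0.2], "spin": 0, "jaw": 0}
    - {"translation": [0, 0, 0.3], "spin": 0, "jaw": 0}
    - {"translation": [0, 0, 0.4], "spin": 0, "jaw": 0}
    - {"translation": [0, 0, 0.45], "spin": 0, "jaw": 0}

```text
time: 5.85
tool_pos: [0.4646, 0.0272, -0.001]
tool_rot: [3.141, 0.0, 3.097]
contact_force: [0.3, -0.1, 0.3]
opening: 0.0005
grip_force: 0.0
```

Run:
```python
from m import *
to(.4686,.0268,-.003,177.4)
p,d,K,T=shot("wrist"); W=world(d,K,T)
for v in range(222,240,2): print(v,[tuple((W[v,u]*1000).astype(int).tolist()) for u in (230,246,252,262,270)])
m=abs(W[...,2]-.036)<.003; m&=(abs(W[...,1]-.0245)<.04)&(W[...,0]>.48)
c=cv2.convexHull(np.argwhere(m)[:,::-1].astype(np.int32)); print(len(c)); 
e=[tuple((W[v,int(round(u))]*1000).astype(int).tolist()) for u,v in c[:,0]]; print(e[:20])
```

```text
cm [-0.4  -0.02  0.2 ] spin 0.02 F [ 0.3 -0.1  0.3] t 5.85 pos [ 0.4646  0.0272 -0.001 ] yaw 177.42
222 [(452, 12, 20), (453, 21, 19), (453, 25, 19), (453, 31, 19), (453, 35, 19)]
224 [(453, 12, 19), (453, 21, 20), (454, 25, 20), (454, 31, 20), (455, 35, 19)]
226 [(454, 12, 20), (455, 21, 19), (455, 25, 20), (455, 31, 20), (456, 35, 20)]
228 [(455, 12, 20), (456, 21, 20), (456, 25, 20), (456, 31, 20), (457, 35, 20)]
230 [(457, 11, 19), (458, 21, 19), (454, 25, 28), (454, 31, 29), (458, 35, 20)]
232 [(458, 11, 20), (454, 22, 31), (455, 25, 29), (454, 31, 31), (454, 35, 31)]
234 [(459, 11, 20), (453, 22, 35), (455, 25, 31), (454, 30, 33), (454, 35, 34)]
236 [(461, 11, 20), (454, 22, 35), (456, 25, 32), (454, 30, 36), (454, 35, 36)]
238 [(453, 13, 38), (454, 22, 38), (455, 25, 37), (454, 30, 39), (454, 35, 38)]
7
[(515, 28, 36), (517, 26, 37), (518, 21, 36), (506, 22, 36), (505, 23, 36), (505, 28, 36), (507, 28, 35)]
```

Request:
send_rows:
  targets:
    - {"translation": [-0.3, 0, 0.1], "spin": 0, "jaw": 0}
    - {"translation": [-0.6, 0, 0.2], "spin": 0, "jaw": 0}
    - {"translation": [-1.0, 0, 0.2], "spin": 0, "jaw": 0}
    - {"translation": [-1.3, 0, 0.2], "spin": 0, "jaw": 0}
    - {"translation": [-1.6, 0, 0.2], "spin": 0, "jaw": 0}

```text
time: 6.4
tool_pos: [0.4808, 0.0264, -0.003]
tool_rot: [3.141, -0.0, 3.097]
contact_force: [-0.2, 0.3, 0.2]
opening: 0.0004
grip_force: 0.3
```

Request:
send_rows:
  targets:
    - {"translation": [-0.3, 0, 0], "spin": 0, "jaw": 0}
    - {"translation": [-0.6, 0, 0], "spin": 0, "jaw": 0}
    - {"translation": [-0.9, 0, 0], "spin": 0, "jaw": 0}
    - {"translation": [-1.2, 0, 0], "spin": 0, "jaw": 0}
    - {"translation": [-1.5, 0, 0], "spin": 0, "jaw": 0}

```text
time: 6.9
tool_pos: [0.4957, 0.0258, -0.003]
tool_rot: [3.141, -0.0, 3.097]
contact_force: [-1.1, -0.8, 0.2]
opening: 0.0003
grip_force: 0.3
```

Run:
```python
from m import *
to(.5195,.0245,-.003,177.4)
p,d,K,T=shot("side"); W=world(d,K,T)
m=(abs(W[...,2]-.036)<.004)&(np.hypot(W[...,0]-.54,W[...,1]-.024)<.06)&(p.min(2)>200)
q=W[m]; print(m.sum(),q.mean(0), np.percentile(q,[2,98],axis=0)[:, :2])
```

```text
cm [-2.38 -0.02 -0.  ] spin 0.02 F [-1.1 -0.8  0.2] t 6.9 pos [ 0.4957  0.0258 -0.003 ] yaw 177.42
153 [0.54169698 0.02633395 0.03719815] [[ 0.51403417 -0.0055417 ]
 [ 0.57789007  0.06498906]]
```

Request:
send_rows:
  targets:
    - {"translation": [-0.4, 0, 0], "spin": 0, "jaw": 0}
    - {"translation": [-0.8, 0, 0], "spin": 0, "jaw": 0}
    - {"translation": [-1.2, 0, 0], "spin": 0, "jaw": 0}
    - {"translation": [-1.6, 0, 0], "spin": 0, "jaw": 0}
    - {"translation": [-1.9, 0, 0], "spin": 0, "jaw": 0}

```text
time: 7.45
tool_pos: [0.515, 0.0249, -0.003]
tool_rot: [3.142, 0.0, 3.097]
contact_force: [-0.5, -0.0, -0.2]
opening: 0.0002
grip_force: 0.3
```

Request:
send_rows:
  targets:
    - {"translation": [-0.03, 0, 0], "spin": 0, "jaw": 0}
    - {"translation": [-0.06, 0, 0], "spin": 0, "jaw": 0}
    - {"translation": [-0.1, 0, 0], "spin": 0, "jaw": 0}
    - {"translation": [-0.1, 0, 0], "spin": 0, "jaw": 0}
    - {"translation": [-0.1, 0, 0], "spin": 0, "jaw": 0}

```text
time: 7.95
tool_pos: [0.5155, 0.0249, -0.003]
tool_rot: [3.142, 0.0, 3.097]
contact_force: [0.5, 0.4, 0.5]
opening: 0.0004
grip_force: 0.0
```

```bash
cat > disc.py <<'E'
from m import *
# fit circle of known radius to disc top from side view
s=monitor.observe(); to(.5195,.0245,-.003,177.4)
p,d,K,T=shot("side"); W=world(d,K,T); np.savez("pics/sd.npz",p=p,d=d,K=K,T=T)
m=(abs(W[...,2]-.036)<.006)&(np.hypot(W[...,0]-.55,W[...,1]-.024)<.05)
v,u=np.nonzero(m); print("px",m.sum())
cu,cv=proj([.559,.0228,.036],K,T); print("nest px",cu,cv)
u0,v0=int(cu),int(cv)
cv2.imwrite("pics/sd%d.png"%int(s["time"]*100),cv2.resize(p[v0-30:v0+24,u0-36:u0+36,::-1],(800,600),interpolation=cv2.INTER_CUBIC))
E
python3 disc.py
```

```text
cm [-0.4  -0.02  0.  ] spin 0.02 F [0.5 0.4 0.5] t 7.95 pos [ 0.5155  0.0249 -0.003 ] yaw 177.42
px 189
nest px 278.50297719868973 190.49472695124766
```

Request:
send_rows:
  targets:
    - {"translation": [-0.03, 0, 0], "spin": 0, "jaw": 0}
    - {"translation": [-0.06, 0, 0], "spin": 0, "jaw": 0}
    - {"translation": [-0.09, 0, 0], "spin": 0, "jaw": 0}
    - {"translation": [-0.12, 0, 0], "spin": 0, "jaw": 0}
    - {"translation": [-0.15, 0, 0], "spin": 0, "jaw": 0}

```text
time: 8.5
tool_pos: [0.517, 0.0248, -0.003]
tool_rot: [3.142, -0.0, 3.097]
contact_force: [-0.8, 0.6, 0.0]
opening: 0.0005
grip_force: 0.4
```

Request:
send_rows:
  targets:
    - {"translation": [-0.02, 0, 0], "spin": 0, "jaw": 0}
    - {"translation": [-0.04, 0, 0], "spin": 0, "jaw": 0}
    - {"translation": [-0.06, 0, 0], "spin": 0, "jaw": 0}
    - {"translation": [-0.08, 0, 0], "spin": 0, "jaw": 0}
    - {"translation": [-0.1, 0, 0], "spin": 0, "jaw": 0}

```text
time: 9.0
tool_pos: [0.518, 0.0247, -0.003]
tool_rot: [3.142, 0.0, 3.097]
contact_force: [-0.1, -0.0, 0.3]
opening: 0.0001
grip_force: 0.4
```

Request:
send_rows:
  targets:
    - {"translation": [-0.02, 0, 0], "spin": 0, "jaw": 0}
    - {"translation": [-0.04, 0, 0], "spin": 0, "jaw": 0}
    - {"translation": [-0.06, 0, 0], "spin": 0, "jaw": 0}
    - {"translation": [-0.08, 0, 0], "spin": 0, "jaw": 0}
    - {"translation": [-0.08, 0, 0], "spin": 0, "jaw": 0}

```text
time: 9.5
tool_pos: [0.5184, 0.0248, -0.0031]
tool_rot: [3.141, -0.001, 3.097]
contact_force: [-3.8, -0.0, 2.1]
opening: 0.0006
grip_force: 1.7
```

```bash
python3 disc.py
python3 - <<'E'
from m import *
z=np.load("pics/sd.npz"); p,d,K,T=[z[k] for k in"pdKT"]
# expected outlines if home: draw disc circle & pins on enlarged crop
cu,cv=proj([.559,.0228,.036],K,T); u0,v0=int(cu),int(cv)
im=cv2.resize(p[v0-30:v0+24,u0-36:u0+36,::-1],(800,600),interpolation=cv2.INTER_CUBIC)
def px(x,y,zz): 
    a,b=proj([*fw(x,y),zz],K,T); return int((a-u0+36+.5)*800/72),int((b-v0+30+.5)*600/54)
for r,cx,cy,zz,col in((.03,0,0,.036,(0,0,255)),(.005,.0175,.0303,.034,(0,255,0)),(.005,.0175,-.0303,.034,(0,255,0))):
    for t in np.linspace(0,6.28,60): cv2.circle(im,px(cx+r*np.cos(t),cy+r*np.sin(t),zz),2,col,-1)
cv2.imwrite("pics/sdo.png",im)
E
```

```text
cm [-0.12 -0.03 -0.01] spin 0.02 F [-3.8 -0.   2.1] t 9.5 pos [ 0.5184  0.0248 -0.0031] yaw 177.42
px 178
nest px 278.50297719868973 190.49472695124766
```

View pics/sdo.png

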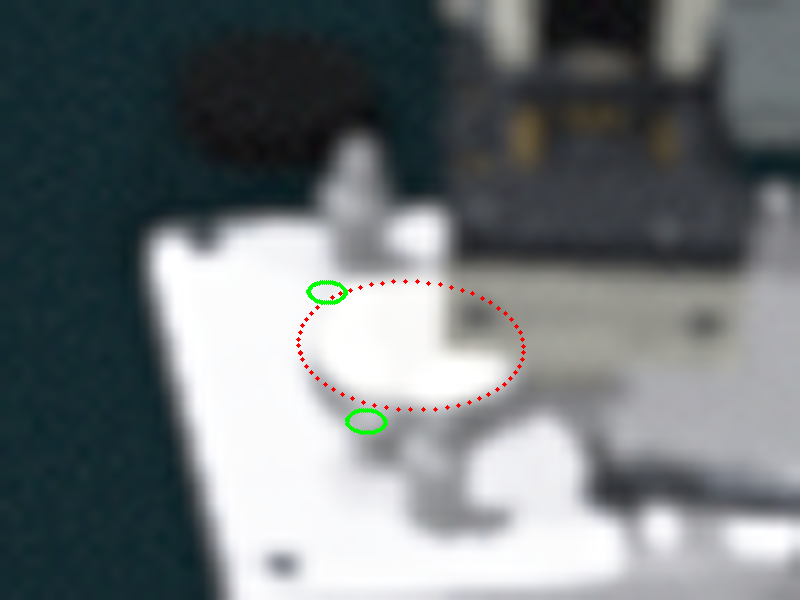

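The side view with overlays shows the disc within about a millimetre of the home circle, and the contact force has risen to 3.8 N along -x. I'll push slightly further to seat it.

Request:
send_rows:
  targets:
    - {"translation": [-0.01, 0, 0], "spin": 0, "jaw": 0}
    - {"translation": [-0.02, 0, 0], "spin": 0, "jaw": 0}
    - {"translation": [-0.03, 0, 0], "spin": 0, "jaw": 0}
    - {"translation": [-0.03, 0, 0], "spin": 0, "jaw": 0}
    - {"translation": [-0.03, 0, 0], "spin": 0, "jaw": 0}

```text
time: 10.05
tool_pos: [0.5185, 0.0249, -0.0031]
tool_rot: [3.141, -0.001, 3.097]
contact_force: [-4.2, 0.8, 2.9]
opening: 0.0006
grip_force: 2.5
```

It is seated against both pins: the position holds solid at 4.2 N, and the force direction agrees with contact on both. I'll back off, rise, and turn the tool half round above the post.

Request:
send_rows:
  targets:
    - {"translation": [0.5, 0, 0], "spin": 0, "jaw": 0}
    - {"translation": [2, 0, 0], "spin": 0, "jaw": 0}
    - {"translation": [3, 0, -4], "spin": 0, "jaw": 0}
    - {"translation": [3, 0, -8], "spin": 0, "jaw": 0.2}
    - {"translation": [3, 0, -12], "spin": 0, "jaw": 0.4}

```text
time: 10.55
tool_pos: [0.4896, 0.0258, 0.1186]
tool_rot: [-3.141, 0.002, 3.096]
contact_force: [0.2, -0.4, -0.1]
opening: 0.0121
grip_force: 0.0
```

Request:
send_rows:
  targets:
    - {"translation": [1.1, 1.2, -0.6], "spin": 8.4, "jaw": 0.4}
    - {"translation": [2.2, 2.4, -1.2], "spin": 16.8, "jaw": 0.4}
    - {"translation": [3.3, 3.6, -1.8], "spin": 25.2, "jaw": 0.4}
    - {"translation": [4.4, 4.8, -2.4], "spin": 33.6, "jaw": 0.4}
    - {"translation": [5.5, 6.1, -3], "spin": 42, "jaw": 0.4}

```text
time: 11.05
tool_pos: [0.4374, 0.0897, 0.1476]
tool_rot: [3.14, 0.002, 2.357]
contact_force: [-0.8, 0.1, 0.3]
opening: 0.0365
grip_force: 0.0
```

Request:
send_rows:
  targets:
    - {"translation": [0, 0, 0], "spin": 8.4, "jaw": 0.4}
    - {"translation": [0, 0, 0], "spin": 16.8, "jaw": 0.4}
    - {"translation": [0, 0, 0], "spin": 25.2, "jaw": 0.4}
    - {"translation": [0, 0, 0], "spin": 33.6, "jaw": 0.4}
    - {"translation": [0, 0, 0], "spin": 42, "jaw": 0.4}

```text
time: 11.55
tool_pos: [0.4379, 0.0893, 0.1473]
tool_rot: [3.139, 0.0, 1.624]
contact_force: [0.3, -0.1, -0.1]
opening: 0.0364
grip_force: 0.0
```

Request:
send_rows:
  targets:
    - {"translation": [0, 0, 0], "spin": 8.4, "jaw": 0.4}
    - {"translation": [0, 0, 0], "spin": 16.8, "jaw": 0.4}
    - {"translation": [0, 0, 0], "spin": 25.2, "jaw": 0.4}
    - {"translation": [0, 0, 0], "spin": 33.6, "jaw": 0.4}
    - {"translation": [0, 0, 0], "spin": 42, "jaw": 0.4}

```text
time: 12.05
tool_pos: [0.4379, 0.0893, 0.1473]
tool_rot: [3.139, -0.002, 0.891]
contact_force: [0.7, 1.0, 0.0]
opening: 0.0368
grip_force: 0.0
```

Request:
send_rows:
  targets:
    - {"translation": [0, 0, 0], "spin": 8.4, "jaw": 0.4}
    - {"translation": [0, 0, 0], "spin": 16.8, "jaw": 0.4}
    - {"translation": [0, 0, 0], "spin": 25.2, "jaw": 0.4}
    - {"translation": [0, 0, 0], "spin": 33.6, "jaw": 0.4}
    - {"translation": [0, 0, 0], "spin": 42, "jaw": 0.4}

```text
time: 12.55
tool_pos: [0.4379, 0.0893, 0.1473]
tool_rot: [3.141, -0.003, 0.158]
contact_force: [-0.2, 0.9, 0.1]
opening: 0.0369
grip_force: 0.0
```

Request:
send_rows:
  targets:
    - {"translation": [0, 0, 0], "spin": 8.4, "jaw": 0.4}
    - {"translation": [0, 0, 0], "spin": 16.8, "jaw": 0.4}
    - {"translation": [0, 0, 0], "spin": 23, "jaw": 0.4}
    - {"translation": [0, 0, 0], "spin": 23, "jaw": 0.4}
    - {"translation": [0, 0, 0], "spin": 23, "jaw": 0.4}

```text
time: 13.05
tool_pos: [0.4374, 0.0894, 0.1472]
tool_rot: [-3.141, -0.001, -0.234]
contact_force: [-1.2, -0.6, 0.7]
opening: 0.0367
grip_force: 0.0
```

Run:
```python
from m import *
to(.4358,.089,.1,-14.6); print(monitor.observe()["qpos"].round(2))
p,d,K,T=shot("wrist"); np.savez("pics/w3.npz",p=p,d=d,K=K,T=T); W=world(d,K,T)
for n,q in dict(disc=[*fw(0,0),.036],post=[.4358,.089,.064],pivot=[*fw(-.042,.055),.0335]).items(): print(n,np.round(proj(q,K,T),1))
for zz,tol in ((.036,.003),):
    m=(abs(W[...,2]-zz)<tol)&(np.hypot(W[...,0]-.559,W[...,1]-.0228)<.045)
    n,l,s,c=cv2.connectedComponentsWithStats(m.astype(np.uint8)); i=1+np.argmax(s[1:,4])
    cs,_=cv2.findContours((l==i).astype(np.uint8),cv2.RETR_EXTERNAL,cv2.CHAIN_APPROX_NONE)
    P=np.array([ray(u,v,zz,K,T)[:2] for u,v in max(cs,key=cv2.contourArea)[:,0]])
    (cx,cy),r=cv2.minEnclosingCircle((P*1000).astype(np.float32)); f=least_squares(lambda a:np.hypot(P[:,0]-a[0],P[:,1]-a[1])-.03,[.559,.0228],loss='soft_l1',f_scale=.001)
    print("disc",cx,cy,r,f.x,"in fixture mm",wf(*f.x)*1000)
m=(W[...,2]>.05)&(np.hypot(W[...,0]-.436,W[...,1]-.09)<.03)&(W[...,2]<.07); print("post",m.sum(),W[m].mean(0),W[m].max(0),W[m].min(0))
t=(W[...,2]>.04)&(W[...,2]<.065)
for y in(.06,-.06):
    a=fw(.006,y); k=t&(np.hypot(W[...,0]-a[0],W[...,1]-a[1])<.02); print("dowel exp",a,"got",W[k].mean(0) if k.any() else 0)
cv2.imwrite("pics/w3.png",cv2.resize(p[...,::-1],(800,600),interpolation=cv2.INTER_CUBIC))
```

```text
cm [-0.15  0.08  4.72] spin 1.19 F [-1.2 -0.6  0.7] t 13.05 pos [0.4374 0.0894 0.1472] yaw -13.41
[0.03 0.25 1.81 0.   1.08 1.83]
disc [299.2  36.4]
post [258.5 191.9]
pivot [260.  106.9]
disc 566.0883178710938 23.7734375 35.69738006591797 [0.56046029 0.02210042] in fixture mm [ 1.32642253 -0.92868913]
post 158 [0.43855168 0.08551187 0.06195248] [0.44325189 0.09134846 0.06533802] [0.431503   0.07996938 0.05019281]
dowel exp [0.55511988 0.08297429] got [0.5560534  0.08162642 0.04819382]
dowel exp [ 0.57471899 -0.03541437] got [ 0.57025628 -0.03426629  0.04348003]
```

View pics/w3.png

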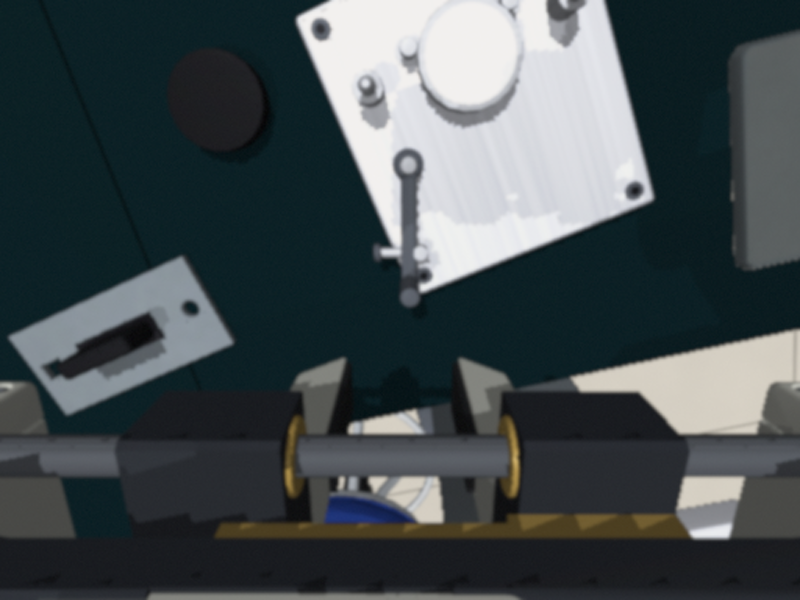

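The wrist view shows the disc at (470,53) touching the stop pin at (408,47) and reaching the one at (512,2). The pivot is at (407,163), the post top at (410,297), and the nose at (421,253), only about 7 mm off the arm's middle line. Next I'll align on the post.

Run:
```python
from m import *
z=np.load("pics/w3.npz"); p,d,K,T=[z[k] for k in"pdKT"]
P=ray(410*.64,297*.64,.064,K,T); V=ray(407.5*.64,163*.64,.0335,K,T); N=ray(421*.64,253*.64,.03,K,T); print("post",P,"pivot",V,np.hypot(*(P-V)[:2]),"nose",N)
a=(P-V)[:2]; a/=np.hypot(*a); n=(N-V)[:2]; print("arm angle",np.degrees(np.arctan2(a[1],a[0])),"nose along",n@a,"off",a[0]*n[1]-a[1]*n[0]); print(fw(-.042,.055))
for q in(1.99,): print((fw(-.042,.055)-V[:2]))
to(P[0],P[1],.015,np.degrees(np.arctan2(a[1],a[0]))-180)
```

```text
post [0.43672467 0.08503368 0.064     ] pivot [0.51072324 0.06888989 0.0335    ] 0.07573909952954959 nose [0.45386403 0.07313407 0.03      ]
arm angle 167.69298656186317 nose along 0.05645721002451203 off 0.007972895924583938
[0.50858104 0.07020178]
[-0.0021422   0.00131189]
cm [ 0.03  0.44 13.22] spin -1.12 F [-0.1  0.2  0.1] t 13.1 pos [0.4373 0.0894 0.1472] yaw -13.43
```

Request:
send_rows:
  targets:
    - {"translation": [0, 0.3, 3], "spin": -1, "jaw": 0.4}
    - {"translation": [0, 0.35, 6], "spin": -1, "jaw": 0.4}
    - {"translation": [0, 0.35, 9], "spin": -1, "jaw": 0.4}
    - {"translation": [0, 0.35, 11], "spin": -1, "jaw": 0.4}
    - {"translation": [0, 0.35, 13], "spin": -1, "jaw": 0.4}

```text
time: 13.6
tool_pos: [0.4362, 0.086, 0.0161]
tool_rot: [-3.141, -0.0, -0.217]
contact_force: [0.4, 0.5, 0.7]
opening: 0.0369
grip_force: 0.0
```

Request:
send_rows:
  targets:
    - {"translation": [0, 0, 0], "spin": 0, "jaw": 0}
    - {"translation": [0, 0, 0], "spin": 0, "jaw": 0}
    - {"translation": [0, 0, 0], "spin": 0, "jaw": 0}
    - {"translation": [0, 0, 0], "spin": 0, "jaw": 0}
    - {"translation": [0, 0, 0], "spin": 0, "jaw": 0}
  force: 4

```text
time: 14.1
tool_pos: [0.4369, 0.086, 0.018]
tool_rot: [-3.141, -0.002, -0.219]
contact_force: [0.6, -1.3, 3.3]
opening: 0.0118
grip_force: 4.0
```

Request:
send_rows:
  targets:
    - {"translation": [0.07, 1.04, -0.2], "spin": -8, "jaw": 0}
    - {"translation": [0.29, 2.07, -0.2], "spin": -16, "jaw": 0}
    - {"translation": [0.65, 3.05, -0.2], "spin": -24, "jaw": 0}
    - {"translation": [1.14, 3.97, -0.2], "spin": -32, "jaw": 0}
    - {"translation": [1.75, 4.82, -0.2], "spin": -40, "jaw": 0}
  force: 6

```text
time: 14.6
tool_pos: [0.4422, 0.0353, 0.0193]
tool_rot: [-3.141, 0.0, 0.484]
contact_force: [-0.8, 2.6, -0.6]
opening: 0.0117
grip_force: 6.0
```

```bash
sed -i 's/^FX=.*/FX=(.5602,.0221,np.radians(9.4))/' m.py
cat > arm.py <<'E'
from m import *
s=monitor.observe(); v=fw(-.042,.055); a=s["tool_pos"][:2]-v; th=np.degrees(np.arctan2(a[1],a[0]))%360
F=R.from_euler('xyz',s["tool_rot"]).as_matrix().T@s["contact_force"]
print("r",np.hypot(*a),"theta",th,"q",np.radians(279.4-th),"yaw+180",(np.degrees(s["tool_rot"][2])+180)%360,"F tool",F.round(1),s["opening"],s["grip_force"],s["time"])
E
python3 arm.py
```

```text
r 0.07579096657789322 theta 206.86361863704943 q 1.2659986822657392 yaw+180 207.75145178628463 F tool [ 0.5 -2.7  0.6] 0.011663998164686593 5.99991537630558 14.6
```

Request:
send_rows:
  targets:
    - {"translation": [0.07, 1.04, 0], "spin": -8, "jaw": 0}
    - {"translation": [0.29, 2.07, 0], "spin": -16, "jaw": 0}
    - {"translation": [0.65, 3.05, 0], "spin": -24, "jaw": 0}
    - {"translation": [1.14, 3.97, 0], "spin": -32, "jaw": 0}
    - {"translation": [1.75, 4.82, 0], "spin": -40, "jaw": 0}

```text
time: 15.1
tool_pos: [0.4794, 0.0, 0.0193]
tool_rot: [-3.14, 0.001, 1.183]
contact_force: [-2.7, 0.0, 2.6]
opening: 0.0116
grip_force: 6.0
```

Request:
send_rows:
  targets:
    - {"translation": [0.01, 0.4, 0], "spin": -3, "jaw": 0}
    - {"translation": [0.04, 0.8, 0], "spin": -6, "jaw": 0}
    - {"translation": [0.09, 1.18, 0], "spin": -9, "jaw": 0}
    - {"translation": [0.16, 1.57, 0], "spin": -12, "jaw": 0}
    - {"translation": [0.2, 1.7, 0], "spin": -13, "jaw": 0}

```text
time: 15.6
tool_pos: [0.4966, -0.0048, 0.0193]
tool_rot: [-3.141, 0.001, 1.405]
contact_force: [-3.5, -5.6, 2.5]
opening: 0.0118
grip_force: 6.0
```

```bash
python3 arm.py
```

```text
r 0.07545578341247634 theta 259.93372307605165 q 0.33975062542789214 yaw+180 260.5071751082356 F tool [-6.1 -2.6 -2.5] 0.011798595229352726 6.000211760401726 15.6
```

Request:
send_rows:
  targets:
    - {"translation": [-0.06, 0.26, 0], "spin": -2, "jaw": 0}
    - {"translation": [-0.06, 0.52, 0], "spin": -4, "jaw": 0}
    - {"translation": [-0.04, 0.78, 0], "spin": -6, "jaw": 0}
    - {"translation": [-0.01, 1.04, 0], "spin": -8, "jaw": 0}
    - {"translation": [0.03, 1.3, 0], "spin": -10, "jaw": 0}

```text
time: 16.1
tool_pos: [0.5094, -0.0059, 0.0193]
tool_rot: [-3.141, -0.0, 1.579]
contact_force: [-1.8, 0.3, 1.6]
opening: 0.0117
grip_force: 6.0
```

```bash
python3 arm.py
```

```text
r 0.07539194513811082 theta 269.7237287529394 q 0.16888279257726485 yaw+180 270.4666711548666 F tool [ 0.3 -1.8 -1.6] 0.011707179541067533 6.000620126724243 16.1
```

Request:
send_rows:
  targets:
    - {"translation": [0, 0.1, 0], "spin": -0.8, "jaw": 0}
    - {"translation": [0, 0.2, 0], "spin": -1.6, "jaw": 0}
    - {"translation": [0.01, 0.3, 0], "spin": -2.4, "jaw": 0}
    - {"translation": [0.01, 0.4, 0], "spin": -3.2, "jaw": 0}
    - {"translation": [0.02, 0.5, 0], "spin": -4, "jaw": 0}

```text
time: 16.6
tool_pos: [0.5149, -0.0057, 0.0192]
tool_rot: [3.141, -0.0, 1.649]
contact_force: [-2.8, 0.6, 4.8]
opening: 0.0122
grip_force: 6.0
```

Request:
send_rows:
  targets:
    - {"translation": [0, 0.04, 0], "spin": -0.3, "jaw": 0}
    - {"translation": [0, 0.08, 0], "spin": -0.6, "jaw": 0}
    - {"translation": [0, 0.12, 0], "spin": -0.9, "jaw": 0}
    - {"translation": [0, 0.16, 0], "spin": -1.2, "jaw": 0}
    - {"translation": [0, 0.2, 0], "spin": -1.5, "jaw": 0}

```text
time: 17.1
tool_pos: [0.5169, -0.0056, 0.0192]
tool_rot: [3.141, -0.0, 1.674]
contact_force: [-3.2, 0.6, 5.5]
opening: 0.0117
grip_force: 6.0
```

```bash
python3 arm.py
```

```text
r 0.07539691157028615 theta 275.40692258654883 q 0.06969234815174143 yaw+180 275.9343907322641 F tool [ 0.9 -3.1 -5.5] 0.011702467152397606 6.000821962952614 17.1
```

Request:
send_rows:
  targets:
    - {"translation": [0, 0.02, -0.02], "spin": -0.15, "jaw": 0}
    - {"translation": [0, 0.04, -0.04], "spin": -0.3, "jaw": 0}
    - {"translation": [0, 0.06, -0.05], "spin": -0.45, "jaw": 0}
    - {"translation": [0, 0.08, -0.05], "spin": -0.6, "jaw": 0}
    - {"translation": [0, 0.1, -0.05], "spin": -0.75, "jaw": 0}

```text
time: 17.6
tool_pos: [0.5175, -0.0054, 0.0193]
tool_rot: [-3.141, -0.0, 1.687]
contact_force: [-2.5, 1.3, 1.0]
opening: 0.0116
grip_force: 6.0
```

```bash
python3 arm.py
```

```text
r 0.07533263736436259 theta 275.86085208274255 q 0.061769783871241886 yaw+180 276.68069107804354 F tool [ 1.6 -2.4 -1. ] 0.011584580250217287 6.000136435031891 17.6
```

Request:
send_rows:
  targets:
    - {"translation": [0, 0.03, 0], "spin": -0.2, "jaw": 0}
    - {"translation": [0, 0.06, 0], "spin": -0.4, "jaw": 0}
    - {"translation": [0, 0.09, 0], "spin": -0.6, "jaw": 0}
    - {"translation": [0, 0.12, 0], "spin": -0.8, "jaw": 0}
    - {"translation": [0, 0.12, 0], "spin": -0.9, "jaw": 0}

```text
time: 18.1
tool_pos: [0.5188, -0.0053, 0.0194]
tool_rot: [-3.141, -0.0, 1.703]
contact_force: [-1.8, 2.2, -1.6]
opening: 0.0116
grip_force: 6.0
```

```bash
python3 arm.py
```

```text
r 0.07536211996527925 theta 276.87443430057465 q 0.04407943693040545 yaw+180 277.58235822177755 F tool [ 2.5 -1.5  1.6] 0.011566041167602988 5.9998999536037445 18.1
```

Request:
send_rows:
  targets:
    - {"translation": [0, 0.03, 0], "spin": -0.2, "jaw": 0}
    - {"translation": [0, 0.05, 0], "spin": -0.4, "jaw": 0}
    - {"translation": [0, 0.07, 0], "spin": -0.6, "jaw": 0}
    - {"translation": [0, 0.09, 0], "spin": -0.8, "jaw": 0}
    - {"translation": [0, 0.1, 0], "spin": -0.8, "jaw": 0}

```text
time: 18.6
tool_pos: [0.5197, -0.0052, 0.0194]
tool_rot: [-3.141, -0.0, 1.717]
contact_force: [-2.6, 2.4, -1.7]
opening: 0.0116
grip_force: 6.0
```

```bash
python3 arm.py
```

```text
r 0.07535624996907887 theta 277.5913027757018 q 0.03156772173568523 yaw+180 278.3774806890657 F tool [ 2.8 -2.3  1.7] 0.011643058952389457 5.999665483832359 18.6
```

Request:
send_rows:
  targets:
    - {"translation": [0, 0.02, 0], "spin": -0.1, "jaw": 0}
    - {"translation": [0, 0.04, 0], "spin": -0.2, "jaw": 0}
    - {"translation": [0, 0.06, 0], "spin": -0.3, "jaw": 0}
    - {"translation": [0, 0.06, 0], "spin": -0.4, "jaw": 0}
    - {"translation": [0, 0.06, 0], "spin": -0.4, "jaw": 0}

```text
time: 19.1
tool_pos: [0.5203, -0.0051, 0.0194]
tool_rot: [-3.141, -0.0, 1.724]
contact_force: [-3.7, 2.9, -3.4]
opening: 0.0115
grip_force: 6.0
```

Request:
send_rows:
  targets:
    - {"translation": [0, 0.02, 0], "spin": -0.1, "jaw": 0}
    - {"translation": [0, 0.04, 0], "spin": -0.2, "jaw": 0}
    - {"translation": [0, 0.05, 0], "spin": -0.3, "jaw": 0}
    - {"translation": [0, 0.05, 0], "spin": -0.4, "jaw": 0}
    - {"translation": [0, 0.05, 0], "spin": -0.4, "jaw": 0}

```text
time: 19.6
tool_pos: [0.5207, -0.0051, 0.0194]
tool_rot: [-3.141, -0.0, 1.731]
contact_force: [-4.0, 3.3, -3.2]
opening: 0.0114
grip_force: 6.0
```

```bash
python3 arm.py
```

```text
r 0.07538078134020641 theta 278.3186223989302 q 0.018873599595985578 yaw+180 279.1764687029486 F tool [ 3.8 -3.4  3.2] 0.01144871178966492 5.999640002846718 19.6
```

Request:
send_rows:
  targets:
    - {"translation": [0.03, 0.02, 0.01], "spin": -0.1, "jaw": 0}
    - {"translation": [0.04, 0.04, 0.02], "spin": -0.2, "jaw": 0}
    - {"translation": [0.04, 0.05, 0.02], "spin": -0.3, "jaw": 0}
    - {"translation": [0.04, 0.05, 0.02], "spin": -0.3, "jaw": 0}
    - {"translation": [0.04, 0.05, 0.02], "spin": -0.3, "jaw": 0}

```text
time: 20.1
tool_pos: [0.5209, -0.005, 0.0193]
tool_rot: [-3.141, 0.0, 1.736]
contact_force: [-6.3, 0.6, -0.6]
opening: 0.012
grip_force: 6.0
```

```bash
python3 arm.py
```

```text
r 0.07535565716874223 theta 278.51119616178073 q 0.015512553381288862 yaw+180 279.48254244188905 F tool [ 1.7 -6.1  0.6] 0.01195712601191935 5.999909117817879 20.1
```

Request:
send_rows:
  targets:
    - {"translation": [0.01, 0.01, 0], "spin": 0, "jaw": 0}
    - {"translation": [0.02, 0.02, 0], "spin": 0, "jaw": 0}
    - {"translation": [0.02, 0.02, 0], "spin": 0, "jaw": 0}
    - {"translation": [0.02, 0.02, 0], "spin": 0, "jaw": 0}
    - {"translation": [0.02, 0.02, 0], "spin": 0, "jaw": 0}
  force: 8

```text
time: 20.6
tool_pos: [0.521, -0.005, 0.0194]
tool_rot: [-3.14, 0.0, 1.736]
contact_force: [-6.3, 0.6, 0.4]
opening: 0.0117
grip_force: 8.0
```

```bash
python3 arm.py
```

```text
r 0.07530550700315004 theta 278.53790294162286 q 0.015046432140438451 yaw+180 279.48866252487744 F tool [ 1.6 -6.2 -0.4] 0.011687190400278644 7.99999862909317 20.6
```

The nose is on the disc: 6.2 N at the post, about 6 N at the nose. I'll release, lift straight up, and look at the dowels from the yaw I'll use for the cover.

Request:
send_rows:
  targets:
    - {"translation": [0, 0, 0], "spin": 0, "jaw": 0.15}
    - {"translation": [0, 0, 0], "spin": 0, "jaw": 0.3}
    - {"translation": [0, 0, 0], "spin": 0, "jaw": 0.35}
    - {"translation": [0, 0, 0], "spin": 0, "jaw": 0.35}
    - {"translation": [0, 0, -0.5], "spin": 0, "jaw": 0.35}

```text
time: 21.1
tool_pos: [0.5218, -0.0045, 0.0243]
tool_rot: [3.141, 0.0, 1.736]
contact_force: [0.3, 0.6, 0.0]
opening: 0.032
grip_force: 0.0
```

Request:
send_rows:
  targets:
    - {"translation": [0, 0, -2], "spin": 0, "jaw": 0.35}
    - {"translation": [0, 0, -4], "spin": 0, "jaw": 0.35}
    - {"translation": [-1.5, 0, -7], "spin": 0, "jaw": 0.35}
    - {"translation": [-3, 0, -10], "spin": 0, "jaw": 0.35}
    - {"translation": [-4.5, 0, -13], "spin": 0, "jaw": 0.35}

```text
time: 21.6
tool_pos: [0.5292, -0.0493, 0.1561]
tool_rot: [3.141, 0.0, 1.736]
contact_force: [-0.2, -0.5, -0.3]
opening: 0.032
grip_force: 0.0
```

Run:
```python
from m import *
P=np.array([(.4369,.086),(.4422,.0353),(.4794,0),(.4966,-.0048),(.5094,-.0059),(.5149,-.0057),(.5169,-.0056),(.5188,-.0053),(.5197,-.0052),(.5207,-.0051)])
f=least_squares(lambda a:np.hypot(P[:,0]-a[0],P[:,1]-a[1])-.075,[.51,.07]); c=np.cos(FX[2]); s=np.sin(FX[2])
print("pivot",f.x,(f.fun*1000).round(2),"origin",f.x-np.array([c*-.042-s*.055,s*-.042+c*.055]))
to(.4367,.3054,.15,100)
p,d,K,T=shot("wrist"); np.savez("pics/w4.npz",p=p,d=d,K=K,T=T); W=world(d,K,T); g=p.astype(int).sum(2)
for n,y in(("L",.06),("R",-.06)):
    a=fw(.006,y); r=np.hypot(W[...,0]-a[0],W[...,1]-a[1])
    k=(W[...,2]>.05)&(W[...,2]<.063)&(r<.02); print(n,a.round(4),k.sum(),W[k].mean(0).round(4) if k.any() else "", "proj tip",np.round(proj([*a,.059],K,T),1))
m=(abs(W[...,2]-.036)<.004)&(np.hypot(W[...,0]-.56,W[...,1]-.022)<.034)&(p.min(2)>150); print("disc",m.sum(),W[m].mean(0).round(4))
v,u=np.mgrid[:384,:512]
pm=(g>240)&(abs(W[...,2]-.02)<.004)&(np.hypot(W[...,0]-.53,W[...,1]-.018)<.15); print(corners(pm,.02,K,T)[0])
a,b=np.round(proj([*fw(-.01,0),.036],K,T)).astype(int); print(a,b)
cv2.imwrite("pics/w4.png",cv2.resize(p[...,::-1],(800,600),interpolation=cv2.INTER_CUBIC))
```

```text
pivot [0.50951926 0.06901491] [-0.42  0.29  0.3  -0.06 -0.08 -0.09 -0.02 -0.11 -0.09 -0.05] origin [0.55993821 0.02161313]
cm [36.51 -3.28  0.59] spin -0.51 F [-0.2 -0.5 -0.3] t 21.6 pos [ 0.5292 -0.0493  0.1561] yaw 99.49
L [0.5563 0.0823] 120 [0.5554 0.0812 0.0563] proj tip [312.8  43.6]
R [ 0.5759 -0.0361] 86 [ 0.5745 -0.0355  0.0561] proj tip [305.5 180.3]
disc 3001 [0.56   0.0225 0.0362]
((527.5731201171875, 16.73969268798828), (183.31741333007812, 168.3950653076172), 9.293341636657715)
289 115
```

Release is clean, and the dowels, the disc and the arc fit agree on the fixture at (0.5599, 0.0216). Next is the cover.

Request:
send_rows:
  targets:
    - {"translation": [3, -0.4, 0], "spin": 0, "jaw": 0.4}
    - {"translation": [6, -0.8, 0], "spin": 0, "jaw": 0.5}
    - {"translation": [9, -1.2, 0], "spin": 0, "jaw": 0.5}
    - {"translation": [12, -1.6, 0], "spin": 0, "jaw": 0.5}
    - {"translation": [15, -2, 0], "spin": 0, "jaw": 0.5}

```text
time: 22.15
tool_pos: [0.4844, 0.0969, 0.1547]
tool_rot: [3.14, 0.0, 1.736]
contact_force: [0.6, 0.6, -0.3]
opening: 0.0458
grip_force: 0.0
```

Request:
send_rows:
  targets:
    - {"translation": [3, -0.4, 0.1], "spin": 0, "jaw": 0.5}
    - {"translation": [6, -0.8, 0.2], "spin": 0, "jaw": 0.5}
    - {"translation": [9, -1.2, 0.3], "spin": 0, "jaw": 0.5}
    - {"translation": [12, -1.6, 0.4], "spin": 0, "jaw": 0.5}
    - {"translation": [14, -1.8, 0.5], "spin": 0, "jaw": 0.5}

```text
time: 22.65
tool_pos: [0.4432, 0.2328, 0.1497]
tool_rot: [3.141, -0.001, 1.737]
contact_force: [0.5, -1.1, 0.3]
opening: 0.0462
grip_force: 0.0
```

Run:
```python
from m import *
p,d,K,T=shot("wrist"); np.savez("pics/w5.npz",p=p,d=d,K=K,T=T); W=world(d,K,T); g=p.astype(int).sum(2)
cm=(g>200)&(abs(W[...,2]-.006)<.004)&(np.hypot(W[...,0]-.437,W[...,1]-.305)<.1)
r,h=corners(cm,.006,K,T); print(r,cm.sum())
k=(W[...,2]>.035)&(W[...,2]<.045)&(np.hypot(W[...,0]-.437,W[...,1]-.305)<.05); q=W[k]; print("rib",k.sum(),q.mean(0),cv2.minAreaRect((q[:,:2]*1000).astype(np.float32)))
# holes: dark blobs inside plate hull
mask=np.zeros(g.shape,np.uint8); cv2.fillConvexPoly(mask,h,1); mask=cv2.erode(mask,np.ones((3,3)))
dk=((g<200)&(mask>0)).astype(np.uint8)
n,l,s,c=cv2.connectedComponentsWithStats(dk)
for i in range(1,n):
    if s[i,4]>15: print("dark",s[i],ray(*c[i],.006,K,T).round(4))
to(*(np.array(r[0])/1000),.05,None)
```

```text
((436.7003173828125, 305.4737854003906), (72.56597137451172, 150.2554931640625), 10.502961158752441) 8801
rib 890 [0.43610234 0.30654569 0.03964679] ((436.1246032714844, 305.3133850097656), (13.326416969299316, 55.89712905883789), 10.13979434967041)
dark [256  35  10  16 157] [0.4259 0.3649 0.006 ]
dark [ 251   75   20   61 1185] [0.4361 0.307  0.006 ]
dark [258 159   9   7  51] [0.4478 0.2473 0.006 ]
cm [7.06 0.59 9.97]  F [-0.9  1.3 -0.2] t 22.7 pos [0.4426 0.2347 0.1496] yaw 99.59
```

Request:
send_rows:
  targets:
    - {"translation": [2.4, 0.2, 1], "spin": -0.3, "jaw": 0.5}
    - {"translation": [4.8, 0.4, 2.5], "spin": -0.6, "jaw": 0.5}
    - {"translation": [7.06, 0.59, 4.5], "spin": -0.9, "jaw": 0.5}
    - {"translation": [7.06, 0.59, 6.5], "spin": -0.9, "jaw": 0.5}
    - {"translation": [7.06, 0.59, 8.5], "spin": -0.9, "jaw": 0.5}

```text
time: 23.2
tool_pos: [0.4382, 0.3021, 0.0638]
tool_rot: [3.14, -0.0, 1.753]
contact_force: [0.7, -0.2, 0.1]
opening: 0.0459
grip_force: 0.0
```

```bash
python3 -c "
from m import *
to(.4367,.3054,-.013,100.4)"
```

```text
cm [ 0.35 -0.1   7.68] spin 0.05 F [ 0.7 -0.2  0.1] t 23.2 pos [0.4382 0.3021 0.0638] yaw 100.45
```

Request:
send_rows:
  targets:
    - {"translation": [0.2, -0.05, 2], "spin": 0, "jaw": 0.5}
    - {"translation": [0.3, -0.1, 4], "spin": 0, "jaw": 0.5}
    - {"translation": [0.3, -0.1, 6], "spin": 0, "jaw": 0.5}
    - {"translation": [0.3, -0.1, 7.6], "spin": 0, "jaw": 0.5}
    - {"translation": [0.3, -0.1, 7.6], "spin": 0, "jaw": 0.5}

```text
time: 23.7
tool_pos: [0.4355, 0.3034, -0.0133]
tool_rot: [-3.138, 0.001, 1.752]
contact_force: [1.0, -0.6, -0.8]
opening: 0.0458
grip_force: 0.0
```

```bash
python3 -c "
from m import *
to(.4367,.3054,-.013,100.4)"
```

```text
cm [ 0.17  0.16 -0.03] spin -0.04 F [ 1.  -0.6 -0.8] t 23.7 pos [ 0.4355  0.3034 -0.0133] yaw 100.36
```

Request:
send_rows:
  targets:
    - {"translation": [0.15, 0.12, 0], "spin": 0, "jaw": 0.3}
    - {"translation": [0.15, 0.12, 0], "spin": 0, "jaw": 0}
    - {"translation": [0.15, 0.12, 0], "spin": 0, "jaw": 0}
    - {"translation": [0.15, 0.12, 0], "spin": 0, "jaw": 0}
    - {"translation": [0.15, 0.12, 0], "spin": 0, "jaw": 0}
  force: 25

```text
time: 24.2
tool_pos: [0.4371, 0.306, -0.0111]
tool_rot: [-3.141, -0.0, 1.752]
contact_force: [-3.2, -0.5, 5.2]
opening: 0.0139
grip_force: 25.0
```

Request:
send_rows:
  targets:
    - {"translation": [0, 0, 0], "spin": 0, "jaw": 0}
    - {"translation": [0, 0, 0], "spin": 0, "jaw": 0}
    - {"translation": [0, 0, 0], "spin": 0, "jaw": 0}
    - {"translation": [0, 0, -0.2], "spin": 0, "jaw": 0}
    - {"translation": [0, 0, -0.5], "spin": 0, "jaw": 0}

```text
time: 24.7
tool_pos: [0.4372, 0.3059, -0.0069]
tool_rot: [-3.141, 0.0, 1.752]
contact_force: [0.3, 0.1, -3.2]
opening: 0.0137
grip_force: 25.0
```

```bash
python3 -c "
from m import *
to(.4367,.3054,.1,100.4)"
```

```text
cm [ -0.04  -0.07 -10.69] spin -0.03 F [ 0.3  0.1 -3.2] t 24.7 pos [ 0.4372  0.3059 -0.0069] yaw 100.37
```

The cover is gripped and lifted, with about 3 N of weight showing. I'll raise it and carry it over the dowels.

Request:
send_rows:
  targets:
    - {"translation": [0, 0, -1], "spin": 0, "jaw": 0}
    - {"translation": [0, 0, -3.5], "spin": 0, "jaw": 0}
    - {"translation": [0, 0, -6.5], "spin": 0, "jaw": 0}
    - {"translation": [0, 0, -9.5], "spin": 0, "jaw": 0}
    - {"translation": [0, 0, -11.7], "spin": 0, "jaw": 0}

```text
time: 25.2
tool_pos: [0.438, 0.3063, 0.1129]
tool_rot: [3.139, -0.001, 1.752]
contact_force: [-0.0, -0.2, -3.3]
opening: 0.014
grip_force: 25.0
```

Request:
send_rows:
  targets:
    - {"translation": [-1.5, 0.4, 0], "spin": 0.1, "jaw": 0}
    - {"translation": [-4, 1, 0], "spin": 0.2, "jaw": 0}
    - {"translation": [-7, 1.75, 0], "spin": 0.4, "jaw": 0}
    - {"translation": [-10, 2.5, 0], "spin": 0.7, "jaw": 0}
    - {"translation": [-13, 3.3, 0], "spin": 1, "jaw": 0}

```text
time: 25.7
tool_pos: [0.4931, 0.182, 0.1094]
tool_rot: [-3.14, 0.0, 1.734]
contact_force: [0.5, -0.5, -1.4]
opening: 0.0138
grip_force: 25.0
```

Request:
send_rows:
  targets:
    - {"translation": [-3, 0.75, 0], "spin": 0, "jaw": 0}
    - {"translation": [-6, 1.5, 0], "spin": 0, "jaw": 0}
    - {"translation": [-9, 2.25, 0], "spin": 0, "jaw": 0}
    - {"translation": [-12, 3, 0], "spin": 0, "jaw": 0}
    - {"translation": [-14, 3.5, 0], "spin": 0, "jaw": 0}

```text
time: 26.2
tool_pos: [0.5506, 0.0487, 0.1092]
tool_rot: [-3.14, 0.0, 1.733]
contact_force: [0.6, -0.2, -2.1]
opening: 0.0136
grip_force: 25.0
```

Run:
```python
from m import *
to(.566,.023,.11,99.3)
p,d,K,T=shot("wrist"); np.savez("pics/w6.npz",p=p,d=d,K=K,T=T)
Tt=T@np.linalg.inv(np.array(get_calibration("wrist")["hand_eye"])); W=world(d,K,T); P=(W-Tt[:3,3])@Tt[:3,:3]*1000
g=p.astype(int).sum(2); m=(P[...,2]>-45)&(P[...,2]<5)&(P[...,0]>20)&(P[...,0]<90)&(abs(P[...,1])<45)
zt=np.median(P[m][:,2]); print("cover top tool z mm",zt,m.sum())
m=(abs(P[...,2]-zt)<4)&(P[...,0]>12)&(abs(P[...,1])<50); q=P[m]; print("x range",np.percentile(q[:,0],[.5,99.5]),"y",np.percentile(q[:,1],[.5,99.5]))
A=np.c_[q[:,:2],np.ones(len(q))]; print("tilt",np.linalg.lstsq(A,q[:,2],rcond=None)[0])
h=(P[...,2]>zt+8)&(abs(P[...,1])<20); v,u=np.nonzero(h); 
s0=proj((Tt@[.060,0,zt/1000,1])[:3],K,T); k=np.hypot(u-s0[0],v-s0[1])<14
if k.any():
    b=ray(u[k].mean(),v[k].mean(),Tt[2,3]-zt/1000,K,T); print("slot tool mm",((b-Tt[:3,3])@Tt[:3,:3]*1000).round(1),k.sum(),np.round(s0,1))
print("z cover top world",Tt[2,3]-zt/1000)
```

```text
cm [-2.78  1.1  -0.08] spin -0.03 F [ 0.6 -0.2 -2.1] t 26.2 pos [0.5506 0.0487 0.1092] yaw 99.27
cover top tool z mm -17.278053993419846 11692
x range [12.36472275 74.18270409] y [-34.98231958  36.34218027]
tilt [ 1.02584395e-02 -9.83666914e-04 -1.78124075e+01]
slot tool mm [ 60.1   0.5 -17.3] 534 [255.2 140.3]
z cover top world 0.1265177178788358
```

Request:
send_rows:
  targets:
    - {"translation": [-0.8, 0.3, 0.5], "spin": 0, "jaw": 0}
    - {"translation": [-1.6, 0.6, 1], "spin": 0, "jaw": 0}
    - {"translation": [-2.4, 0.9, 1.5], "spin": 0, "jaw": 0}
    - {"translation": [-2.7, 1.1, 2], "spin": 0, "jaw": 0}
    - {"translation": [-2.7, 1.1, 2], "spin": 0, "jaw": 0}

```text
time: 26.75
tool_pos: [0.5655, 0.0267, 0.0892]
tool_rot: [-3.14, -0.001, 1.734]
contact_force: [-0.3, 0.5, -3.2]
opening: 0.0138
grip_force: 25.0
```

Run:
```python
from m import *
to(.566,.023,.066,99.3)
p,d,K,T=shot("top"); W=world(d,K,T); print(W[...,2][150:230,230:320].max()); to(.566,.023,.066,99.3)
```

```text
cm [-0.38 -0.01  2.32] spin 0.07 F [-0.3  0.5 -3.2] t 26.75 pos [0.5655 0.0267 0.0892] yaw 99.37
1.2427033056126697
cm [-0.41 -0.01  2.37] spin 0.08 F [-0.6  0.1 -2.8] t 26.8 pos [0.5655 0.027  0.0897] yaw 99.38
```

Request:
send_rows:
  targets:
    - {"translation": [-0.2, -0.03, 0.6], "spin": 0, "jaw": 0}
    - {"translation": [-0.41, -0.08, 1.2], "spin": 0, "jaw": 0}
    - {"translation": [-0.41, -0.08, 2], "spin": 0.1, "jaw": 0}
    - {"translation": [-0.41, -0.08, 2.6], "spin": 0.1, "jaw": 0}
    - {"translation": [-0.41, -0.08, 2.6], "spin": 0.1, "jaw": 0}

```text
time: 27.3
tool_pos: [0.5649, 0.0228, 0.0631]
tool_rot: [-3.139, -0.001, 1.733]
contact_force: [0.1, -0.1, -2.3]
opening: 0.0136
grip_force: 25.0
```

```bash
python3 -c "
from m import *
to(.5653,.0228,.0507,99.3)"
```

```text
cm [-0.01  0.05  1.24] spin -0.03 F [ 0.1 -0.1 -2.3] t 27.3 pos [0.5649 0.0228 0.0631] yaw 99.27
```

Request:
send_rows:
  targets:
    - {"translation": [0, 0.04, 0.4], "spin": 0, "jaw": 0}
    - {"translation": [0, 0.04, 0.8], "spin": 0, "jaw": 0}
    - {"translation": [0, 0.04, 1.2], "spin": 0, "jaw": 0}
    - {"translation": [0, 0.04, 1.5], "spin": 0, "jaw": 0}
    - {"translation": [0, 0.04, 1.7], "spin": 0, "jaw": 0}

```text
time: 27.8
tool_pos: [0.566, 0.0227, 0.047]
tool_rot: [-3.141, -0.0, 1.733]
contact_force: [0.9, -0.7, -2.8]
opening: 0.0141
grip_force: 25.0
```

Request:
send_rows:
  targets:
    - {"translation": [0, 0, 0.08], "spin": 0, "jaw": 0}
    - {"translation": [0, 0, 0.16], "spin": 0, "jaw": 0}
    - {"translation": [0, 0, 0.24], "spin": 0, "jaw": 0}
    - {"translation": [0, 0, 0.3], "spin": 0, "jaw": 0}
    - {"translation": [0, 0, 0.3], "spin": 0, "jaw": 0}

```text
time: 28.3
tool_pos: [0.5661, 0.0227, 0.0443]
tool_rot: [-3.142, -0.0, 1.733]
contact_force: [0.4, 0.5, -2.7]
opening: 0.014
grip_force: 25.0
```

```bash
python3 -c "
from m import *
to(.5653,.0228,.0329,99.3); print(monitor.observe()['torque'])"
```

```text
cm [ 0.02 -0.08  1.14] spin -0.03 F [ 0.4  0.5 -2.7] t 28.3 pos [0.5661 0.0227 0.0443] yaw 99.27
[-0.0952236   0.04121544  0.02534188]
```

Request:
send_rows:
  targets:
    - {"translation": [0, -0.02, 0.1], "spin": 0, "jaw": 0}
    - {"translation": [0, -0.02, 0.2], "spin": 0, "jaw": 0}
    - {"translation": [0, -0.02, 0.3], "spin": 0, "jaw": 0}
    - {"translation": [0, -0.02, 0.35], "spin": 0, "jaw": 0}
    - {"translation": [0, -0.02, 0.4], "spin": 0, "jaw": 0}

```text
time: 28.8
tool_pos: [0.5659, 0.0227, 0.0402]
tool_rot: [-3.142, -0.0, 1.733]
contact_force: [-0.4, -1.0, -3.0]
opening: 0.0137
grip_force: 25.0
```

Request:
send_rows:
  targets:
    - {"translation": [0, 0, 0.1], "spin": 0, "jaw": 0}
    - {"translation": [0, 0, 0.2], "spin": 0, "jaw": 0}
    - {"translation": [0, 0, 0.3], "spin": 0, "jaw": 0}
    - {"translation": [0, 0, 0.4], "spin": 0, "jaw": 0}
    - {"translation": [0, 0, 0.5], "spin": 0, "jaw": 0}

```text
time: 29.3
tool_pos: [0.5659, 0.0227, 0.0352]
tool_rot: [3.142, -0.0, 1.733]
contact_force: [-1.0, 0.5, -1.9]
opening: 0.0136
grip_force: 25.0
```

```bash
python3 -c "
from m import *
to(.5653,.0228,.0329,99.3); print(monitor.observe()['torque'])"
```

```text
cm [ 0.02 -0.06  0.23] spin -0.03 F [-1.   0.5 -1.9] t 29.3 pos [0.5659 0.0227 0.0352] yaw 99.27
[-0.04531281  0.01273372  0.00663696]
```

Both pins have entered freely, and 2.3 mm remain to the shoulders.

Request:
send_rows:
  targets:
    - {"translation": [0, 0, 0.05], "spin": 0, "jaw": 0}
    - {"translation": [0, 0, 0.1], "spin": 0, "jaw": 0}
    - {"translation": [0, 0, 0.15], "spin": 0, "jaw": 0}
    - {"translation": [0, 0, 0.2], "spin": 0, "jaw": 0}
    - {"translation": [0, 0, 0.2], "spin": 0, "jaw": 0}

```text
time: 29.8
tool_pos: [0.5659, 0.0227, 0.0333]
tool_rot: [-3.142, -0.0, 1.733]
contact_force: [0.3, 0.4, -1.9]
opening: 0.0139
grip_force: 25.0
```

```bash
python3 -c "
from m import *
to(.5653,.0228,.0329,99.3); print(monitor.observe()['torque'])"
```

```text
cm [ 0.02 -0.06  0.04] spin -0.03 F [ 0.3  0.4 -1.9] t 29.8 pos [0.5659 0.0227 0.0333] yaw 99.27
[-0.06899392  0.01198021  0.01690345]
```

Request:
send_rows:
  targets:
    - {"translation": [0, 0, 0.02], "spin": 0, "jaw": 0}
    - {"translation": [0, 0, 0.04], "spin": 0, "jaw": 0}
    - {"translation": [0, 0, 0.06], "spin": 0, "jaw": 0}
    - {"translation": [0, 0, 0.08], "spin": 0, "jaw": 0}
    - {"translation": [0, 0, 0.08], "spin": 0, "jaw": 0}

```text
time: 30.3
tool_pos: [0.566, 0.0227, 0.0328]
tool_rot: [3.141, 0.0, 1.733]
contact_force: [-2.5, -0.0, 2.0]
opening: 0.0137
grip_force: 25.0
```

```bash
python3 -c "
from m import *
to(.5653,.0228,.0329,99.3); print(monitor.observe()['torque'])"
```

```text
cm [ 0.02 -0.06 -0.01] spin -0.03 F [-2.5 -0.   2. ] t 30.3 pos [0.566  0.0227 0.0328] yaw 99.27
[-0.10637433  0.30879095  0.02328297]
```

The cover rests on the shoulders at the expected height. I'll release and lift away.

Request:
send_rows:
  targets:
    - {"translation": [0, 0, 0], "spin": 0, "jaw": 0.2}
    - {"translation": [0, 0, 0], "spin": 0, "jaw": 0.27}
    - {"translation": [0, 0, 0], "spin": 0, "jaw": 0.27}
    - {"translation": [0, 0, 0], "spin": 0, "jaw": 0.27}
    - {"translation": [0, 0, -0.3], "spin": 0, "jaw": 0.27}

```text
time: 30.8
tool_pos: [0.5656, 0.0227, 0.0353]
tool_rot: [-3.141, -0.0, 1.733]
contact_force: [0.2, 1.5, 0.9]
opening: 0.0248
grip_force: 0.0
```

Request:
send_rows:
  targets:
    - {"translation": [0, 0, -1], "spin": 0, "jaw": 0.27}
    - {"translation": [0, 0, -3], "spin": 0, "jaw": 0.27}
    - {"translation": [0, 0, -6], "spin": 0, "jaw": 0.27}
    - {"translation": [0, 0, -9], "spin": 0, "jaw": 0.27}
    - {"translation": [-1.5, 0, -12], "spin": 0, "jaw": 0.27}

```text
time: 31.3
tool_pos: [0.5681, 0.009, 0.1576]
tool_rot: [3.141, -0.0, 1.734]
contact_force: [0.6, -0.9, -0.6]
opening: 0.0247
grip_force: 0.0
```

Request:
send_rows:
  targets:
    - {"translation": [-1.5, 0, -0.5], "spin": 0, "jaw": 0.27}
    - {"translation": [-3, 0, -1], "spin": 0, "jaw": 0.27}
    - {"translation": [-4.5, 0, -1], "spin": 0, "jaw": 0.27}
    - {"translation": [-6, 0, -1], "spin": 0, "jaw": 0.27}
    - {"translation": [-6, 0, -1], "spin": 0, "jaw": 0.27}

```text
time: 31.8
tool_pos: [0.5777, -0.0535, 0.1642]
tool_rot: [-3.14, -0.0, 1.73]
contact_force: [0.6, -0.3, 0.6]
opening: 0.0248
grip_force: 0.0
```

Run:
```python
from m import *
to(.566,.023,.15,99.3)
p,d,K,T=shot("wrist"); W=world(d,K,T); g=p.astype(int).sum(2)
m=(abs(W[...,2]-.05)<.004)&(np.hypot(W[...,0]-.5658,W[...,1]-.0226)<.1)&(g>200); q=W[m]
A=np.c_[q[:,:2]-[.5658,.0226],np.ones(len(q))]; print("cover plane",np.linalg.lstsq(A,q[:,2],rcond=None)[0],corners(m,.05,K,T)[0])
k=(W[...,2]>.077)&(W[...,2]<.09)&(np.hypot(W[...,0]-.5658,W[...,1]-.0226)<.05); print("rib",W[k].mean(0) if k.any() else 0)
k=(W[...,2]>.05)&(W[...,2]<.07)&(np.hypot(*(np.moveaxis(W[...,:2],-1,0)-fw(-.043,-.02)[:,None,None]))<.012); print("post",k.sum(),W[k].mean(0) if k.any() else 0,fw(-.043,-.02))
cv2.imwrite("pics/end.png",cv2.resize(p[...,::-1],(800,600),interpolation=cv2.INTER_CUBIC))
```

```text
cm [7.74 0.06 1.42] spin -0.17 F [ 0.6 -0.3  0.6] t 31.8 pos [ 0.5777 -0.0535  0.1642] yaw 99.13
cover plane [-0.00045234 -0.00046902  0.05007129] ((566.63720703125, 22.394485473632812), (71.99748229980469, 149.36317443847656), 9.266780853271484)
rib [0.56652676 0.02336577 0.08363569]
post 153 [ 0.52219324 -0.00416969  0.06282499] [ 0.52104392 -0.00465446]
```

View pics/end.png

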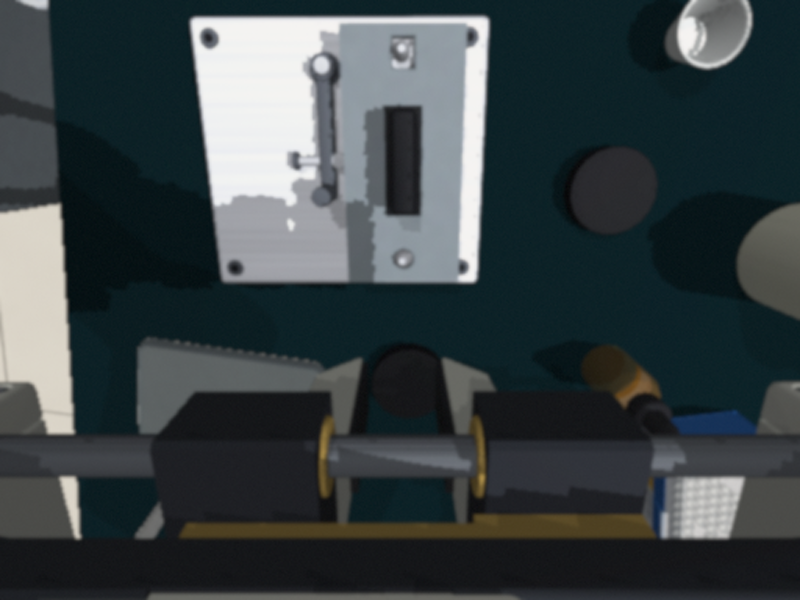

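The cover lies flat on both dowels, which show through its slot at (402,52) and hole at (402,258). It is level within 0.001 rad, at z = 44 mm, within 1 mm of its seat. The arm is shut, with its post at (323,196), where I left it. The robot touches nothing, so I'm handing in.

```bash
python3 -c "
from cell import job
print(job.hand_in())"
```

```text
the job is handed in; nothing more can be done
None
```

I handed the job in at about 32 s: disc pushed home against both pins, arm shut with its nose at about 6 N before release, and cover lying flat on both dowel shoulders. The hand-in gave no verdict, and with the cover on I could not see the disc at the end.

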